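Rake a dropped tube cap out from under the bench riser

TASK

A green tube cap has rolled under the low clear-topped riser on the bench. Take the orange-handled rake from its blue mat, reach under the riser with it until its head is behind the cap, and drag the cap out in front; use only the rake under there, not the fingers. Then lay the rake back lengthwise in the middle of its mat, set the cap flat on the floor of the grey tray beside the two caps already there, and leave the timer and the petri dish where they are.

Things in the scene. Friction and masses are not known exactly. Their poses are not given: they have to be found in the camera images.
- riser: Low fixed bench riser, 126 (x) x 284 (y) x 51 mm high: clear 6 mm top plate (underside 45 mm up), white 6 mm side and back panels, open at its front (-x). Origin: centre of its footprint on the bench; x points from the open front to the back, z up. Bay under it: 120 deep, 272 wide, 45 mm high; flat floor (bench with a thin white paper liner).
- bay_mouth (a point): Middle of the riser's open front edge, on the bench (63 mm before the riser's origin). Same axes as the riser: x points into the bay, so things with x greater than 0 here are under the riser. At the start the cap lies 48 to 68 mm in, up to 70 mm left or right.
- cap: The dropped cap: dark green plastic screw cap, a disc 35 mm across and 12 mm high, about 12 g, lying flat on the bench under the riser. Origin: centre of its underside; z up.
- cap_center (a point): Centre of the dropped cap, 6 mm above its underside.
- rake: Flat hooked probe, 90 g. Origin: on its underside below the grip; x points to the head, z up. Orange handle x -50 to 40 mm, 18 wide, 28 high: pinch it across its width from above, at the origin. Flat steel blade on to x 122 mm, 16 wide, z 0 to 4. Steel crossbar head at x 122 to 130, 60 wide (y -30 to 30), z 0 to 12. Starts lying on the mat, middle over middle, roughly along its x.
- rake_head (a point): Middle of the rake's crossbar head, on its underside, 126 mm ahead of the rake's origin. Same axes as the rake.
- rake_mid (a point): Middle of the rake's whole length (180 mm), on its underside, 40 mm ahead of the rake's origin. Same axes.
- mat: Flat blue rest mat for the rake, fixed, 220 (x) x 90 (y) x 3 mm. Origin: centre of its underside on the bench; x runs lengthwise. It lies to the right or to the left of the work; the tray is on the other side.
- tray: Shallow open grey tray, fixed, 120 (x) x 140 (y) x 18 mm high, walls and floor 3 mm. Origin: centre of its underside on the bench. Two like green caps (35 mm, fixed to it) stand in its far half, centres at x 36 mm, y -36 and 36 mm; the near half (x below 15 mm) is empty.
- timer: White bench timer, 24 x 70 x 66 mm, standing loose on the riser's top at the back left (+x, +y). Origin: centre of its underside.
- petri: Petri dish with tan agar, 90 mm across, 12 mm high, at the right rear. Origin: centre of its underside.

How it is judged:
By the outcome, as a careful person would: the job done as asked, in the order asked, and still so for the second after the job is handed in, with the robot touching nothing.
It also fails if it takes over 61 s, if anything falls off the work surface, if the arm or the gripper's body presses on something with over 40 N, if the wrist force passes 120 N, or if a joint passes its speed limit or range.

ROBOT

A 7-joint arm with a two-finger parallel gripper is mounted at the origin on a cart in front of the work surface, level with it; the furniture and walls round the work are solid. World frame = base frame: x ahead of the robot, y to its left, z up, the work surface at z = 0. Lengths are in m, angles in rad, forces in N, time in s.
With the tool pointing down it reaches from about 0.4 to 0.85 m from the base axis. Payload 4.5 kg.
Tool frame: the origin (TCP) lies at the very end of the fingers, on their centre line; the grasp point (between the pads) lies 19 mm behind it; z points along the fingers, x is the direction in which the jaws open and shut, and the axes are right-handed (so a half turn about z gives the same grasp; the last joint's range is limited). The gripper opens to 88 mm and grips with 3 to 60 N. Pads are 18 mm wide; open, the fingers measure 123 mm over their backs; the gripper's body (75 mm by 187 mm) begins 45 mm behind the grasp point.
Start: joints at [1.315, 0.689, -0.195, 1.565, 0.157, 0.902, -0.215], TCP at [0.179, -0.599, 0.239] pointing down, gripper open.
Joint ranges: [-3.01, 3.01], [-0.46, 2.08], [-1.47, 1.51], [0.13, 2.56], [-1, 4.14], [0.04, 2.09], [-2.66, 2.66]. Speed limits (rad/s): [2.57, 2.57, 3.14, 3.14, 3.14, 3.14, 3.14].

INTERFACE

Orientations are given as a unit quaternion [x, y, z, w].
In Python, from plant import * gives the robot as it stands.
- The arm moves only by the tool apply_moves, never from a script. Its argument "series" is a list of rows, each an object of numbers: "x", "y", "z": the shift along the tool's x, y, z in units of 80 cm (1.0 is 80 cm); "wx", "wy", "wz": the turn, a rotation vector about the tool's x, y, z in units of pi rad (1.0 is pi rad); "fingers": the opening, from -1 (shut) to 1 (fully open), so that 0 is half open. In form: [{"x": .., "y": .., "z": .., "wx": .., "wy": .., "wz": .., "fingers": ..}, ...]. A call has 1 to 8 rows; each row shifts and turns the pose as measured when the row begins, along the tool's axes as they then stand; what a row does not reach is not made up. A row lasts 1/8 s, in which the tool goes at most 62.5 mm and 10.7 degrees, less where a joint would pass 70% of its speed; a pose out of reach is approached as far as the arm can. A call with a number of a shift or a turn outside -1 to 1 is refused whole. A call with a gripper value outside its range is refused whole. The fingers move at their own pace and stop on an object; "force" is the grip in N (left out, the last holds). Time passes only in rows, so rows that do not move let the fingers close. It gives the time, the measured TCP pose, the force and the opening at its end, in the units of the state.
- get_state(): the state, without advancing time (a new reading comes with each control period).
- snapshot(name): name is "side" or "top" or "wrist"; returns (picture, depth): 420x560x3 uint8, red, green, blue; 420x560 float32, m along the optical axis (not along the pixel's ray), 0 where there is no reading.
- camera_model(name): a dict with "camera_matrix" (3x3 intrinsics, pixels), "world_from_camera" (4x4, takes a point from camera to world coordinates). Camera axes: x right, y up, looking along -z (the intrinsics and any distortion apply to the point x, -y, -z); pixel columns grow to the right and rows downward; lengths in m; the calibration is good to about 2 mm. A picture is of the moment at which its call begins: read the wrist's pose just before it. camera_model takes no time and is no camera call; for the wrist camera it gives the pose at the moment of the call.
- finish_job(): hands the job in, once; it reports no verdict.
The state is a dict: "clock": time; "q": joint angles; "qd": joint speeds; "joint_torque": joint torques, N m; "tool_pos": TCP position; "eef_rot": TCP orientation; "contact_force": force on the tool from outside, world axes, zero at the start; "moment": the same for the moment, N m; "opening": opening from 0.0 (shut) to 1.0 (fully open).
Only numpy, scipy, OpenCV 4.12 (cv2) and the standard library are available. Lean on these libraries where they do the work, as an engineer would, in place of code of your own. Each camera call takes 0.05 s, during which the arm holds its last target. There are 200 camera calls.

## Working session

There is one attempt and no reset: what is moved stays moved. The work goes in short steps, Python scripts to look and compute and a tool call to move; the robot and the scene stay as the last step left them, time stands still between calls to the robot, and variables do not carry over. Pictures are saved under pics/ and viewed, about 8 in all and at most 12, crops included, and the job is handed in when it is done.

Besides the shell and the picture viewer there is one more tool, called after "Request:" as a command line: name --argument value ..., lists and objects as JSON in quotes. apply_moves: Moves the arm, as the interface text tells. Its arguments: {"type":"object","properties":{"series":{"type":"array","items":{"type":"object","properties":{"x":{"type":"number"},"y":{"type":"number"},"z":{"type":"number"},"wx":{"type":"number"},"wy":{"type":"number"},"wz":{"type":"number"},"fingers":{"type":"number"}}}},"force":{"type":"number"}},"required":["series"]}

```bash
ls; mkdir -p pics; python3 - <<'E'
from plant import *
import cv2, numpy as np
s=get_state();print(s)
for n in ["side","top"]:
    im,d=snapshot(n);cv2.imwrite(f"pics/{n}0.png",im[:,:,::-1]);np.savez(f"pics/{n}0.npz",im=im,d=d)
    c=camera_model(n);print(n,np.round(c["camera_matrix"],1).tolist(),np.round(c["world_from_camera"],4).tolist(),[k for k in c])
E
python3 -c "
import cv2,numpy as np
"
```

```text
pics
{'clock': 0.0, 'q': array([ 1.31479357,  0.68999291, -0.19451041,  1.56634909,  0.15734238,
        0.90253845, -0.21512114]), 'qd': array([-0.00013877,  0.0006045 ,  0.00081786, -0.00013328,  0.00065199,
       -0.00040404, -0.00123733]), 'joint_torque': array([-1.15158963e-05, -5.27562010e+01, -1.26708191e+00, -1.53428060e+01,
       -5.26829716e-02,  6.52748131e-03,  1.34708043e-04]), 'tool_pos': array([ 0.17835391, -0.59833476,  0.23790306]), 'eef_rot': array([ 8.01824744e-01, -5.97558520e-01, -8.07983789e-04, -4.91525804e-04]), 'contact_force': array([-0.31072623, -0.00640211, -0.65970785]), 'moment': array([ 0.02415575, -0.01467547, -0.04917771]), 'opening': 0.9987378086766231}
side [[403.1, 0.0, 280.0], [0.0, 403.1, 204.4], [0.0, 0.0, 1.0]] [[0.9995, 0.0074, -0.0312, 0.561], [-0.0308, 0.4973, -0.867, -0.8842], [0.0091, 0.8675, 0.4973, 0.5708], [0.0, 0.0, 0.0, 1.0]] ['camera_matrix', 'world_from_camera']
top [[511.6, 0.0, 274.2], [0.0, 511.6, 203.5], [0.0, 0.0, 1.0]] [[0.0275, 0.9985, -0.0464, 0.5016], [-0.9996, 0.027, -0.0095, -0.0086], [-0.0082, 0.0466, 0.9989, 1.634], [0.0, 0.0, 0.0, 1.0]] ['camera_matrix', 'world_from_camera']
```

View pics/top0.png

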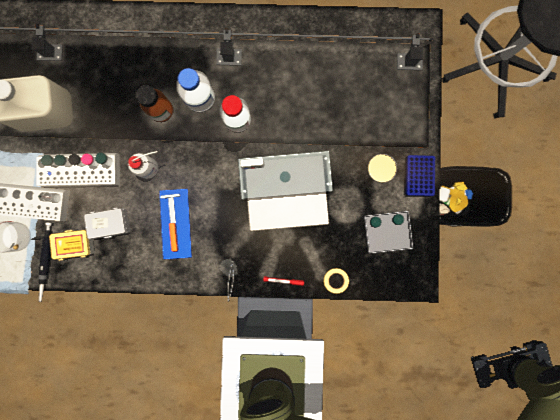

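View pics/side0.png

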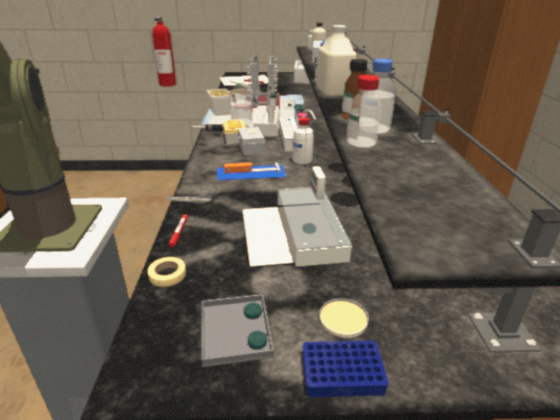

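The top view shows the mat and rake at about (175,223), the cap under the riser at (285,177) and the tray at (388,232). The petri dish is at (382,168) and the timer at (251,161). The rake's head points away from the robot.

```bash
cat > h.py <<'E'
from plant import *
import cv2, numpy as np
def cast(n,uv,z,c=None):
    c=c or camera_model(n);K=c["camera_matrix"];T=c["world_from_camera"]
    uv=np.atleast_2d(uv).astype(float)
    r=np.c_[(uv[:,0]-K[0,2])/K[0,0],-(uv[:,1]-K[1,2])/K[1,1],-np.ones(len(uv))]@T[:3,:3].T
    o=T[:3,3];return o+r*((z-o[2])/r[:,2])[:,None]
def blobs(im,lo,hi,roi=None,amin=15):
    hsv=cv2.cvtColor(im,cv2.COLOR_RGB2HSV);m=cv2.inRange(hsv,np.array(lo),np.array(hi))
    if roi: k=np.zeros_like(m);k[roi[1]:roi[3],roi[0]:roi[2]]=1;m=m*k
    cs,_=cv2.findContours(m,cv2.RETR_EXTERNAL,cv2.CHAIN_APPROX_NONE)
    return sorted([c for c in cs if cv2.contourArea(c)>=amin],key=cv2.contourArea,reverse=True)
def rect(n,c,z):
    p=cast(n,c.reshape(-1,2),z)[:,:2];(x,y),(w,h),a=cv2.minAreaRect((p*1000).astype(np.float32))
    if w<h: w,h,a=h,w,a+90
    return np.round([x,y,w,h,(a+90)%180-90],1)   # mm, deg of long axis from +x
E
python3 - <<'E'
from h import *
def load(n): return np.load(f"pics/{n}0.npz")["im"]
t=load("top");s=load("side")
def show(l,n,im,lo,hi,roi,z,k=3):
    for c in blobs(im,lo,hi,roi)[:k]: print(l,n,rect(n,c,z),cv2.contourArea(c),cv2.boundingRect(c))
show("mat","top",t,(105,150,60),(125,255,255),(140,170,210,280),.003)
show("handle","top",t,(5,150,100),(20,255,255),(140,170,210,280),.031)
show("handle","side",s,(5,150,100),(20,255,255),(215,150,290,190),.031)
show("green","top",t,(70,60,10),(100,255,110),(230,150,340,230),.012)
show("green","side",s,(70,60,10),(100,255,110),(280,200,340,250),.012)
show("trayG","top",t,(70,60,10),(100,255,110),(360,200,420,260),.015)
show("petri","top",t,(15,40,120),(40,255,255),(360,140,405,190),.012)
show("white","top",t,(0,0,200),(180,60,255),(230,185,340,240),.0)
show("head","top",t,(0,0,170),(180,60,255),(150,180,200,230),.01)
big=lambda im,r,f:cv2.resize(im[r[1]:r[3],r[0]:r[2]],None,fx=f,fy=f,interpolation=cv2.INTER_CUBIC)
cv2.imwrite("pics/c1.png",np.hstack([big(t,(145,140,345,270),4)])[:,:,::-1])
d=np.load("pics/top0.npz")["d"]
P=lambda u,v:(cast("top",[u,v],0)[0],d[v,u])
for uv in [(240,160),(328,152),(332,192),(246,198),(366,214),(410,211),(411,250),(368,252)]: print(uv,np.round(cast("top",uv,.05)[0],3),d[uv[1],uv[0]])
E
```

```text
mat top [505.  321.4 219.7  89.9   5.4] 1303.5 (160, 189, 32, 70)
handle top [464.2 321.   86.   17.6   7.3] 124.0 (169, 223, 8, 28)
handle side [465.1 305.   87.3  69.7  -0.6] 195.5 (224, 162, 28, 10)
trayG top [ 528.7 -312.8   31.6   28.4  -88.4] 71.0 (370, 217, 11, 10)
trayG top [ 537.9 -384.8   30.9   29.8   64.8] 70.0 (393, 214, 11, 11)
petri top [ 699.3 -332.5   89.5   88.9    1.1] 619.0 (368, 154, 29, 29)
white top [552.5 -36.3 251.2  96.5 -83.5] 2267.5 (248, 194, 81, 37)
white top [624.6 -57.9 102.2  26.6 -85.6] 108.0 (279, 185, 33, 10)
head top [553.9 338.5  89.2  57.4   1.6] 136.5 (161, 194, 19, 29)
(240, 160) [0.708 0.117 0.05 ] 1.5895544
(328, 152) [ 0.74  -0.156  0.05 ] 1.5899273
(332, 192) [ 0.616 -0.172  0.05 ] 1.6373607
(246, 198) [0.59  0.095 0.05 ] 0.0
(366, 214) [ 0.55  -0.278  0.05 ] 1.6293509
(410, 211) [ 0.563 -0.414  0.05 ] 1.6281588
(411, 250) [ 0.443 -0.418  0.05 ] 1.6276916
(368, 252) [ 0.434 -0.286  0.05 ] 1.6244614
```

View pics/c1.png

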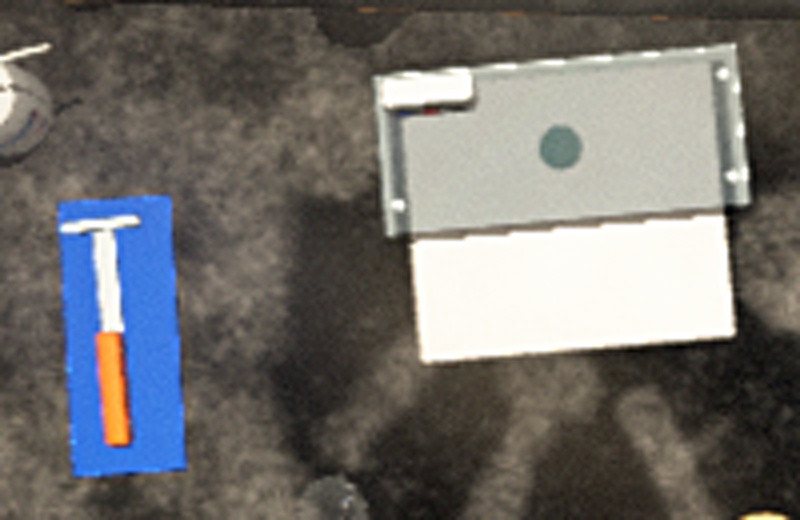

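The crop shows the rake with its head up at crop (101,225), the cap at crop (561,147), and the riser corners at (375,77), (736,45), (750,205) and (387,236). The timer sits on the riser's back-left corner.

```bash
python3 - <<'E'
from h import *
f=lambda p:np.array(p)/4+[145,140]-.4
q=lambda p,z:np.round(cast("top",f(p),z)[0][:2]*1000,1)
C=[q(p,.051) for p in [(375,77),(736,45),(750,205),(387,236)]]
print("riser",C,np.mean(C,0)); 
for a,b in [(0,1),(3,2),(0,3),(1,2)]:
    v=C[b]-C[a];print(np.linalg.norm(v),np.degrees(np.arctan2(v[1],v[0])))
print("cap top",q((561,147),.012))
print("head",q((101,225),.015),"ends",q((63,229),.015),q((138,221),.015))
print("handle ends",q((118,445),.031),q((110,333),.031))
t=np.load("pics/top0.npz")["im"];s=np.load("pics/side0.npz")["im"]
hs=cv2.cvtColor(t,cv2.COLOR_RGB2HSV);print(hs[177,285],hs[177,300])
hs=cv2.cvtColor(s,cv2.COLOR_RGB2HSV);print(hs[228,310],hs[228,320],hs[240,320])
for n,im,roi in [("top",t,(250,160,320,190)),("side",s,(295,212,330,245))]:
    for c in blobs(im,(70,70,40),(100,255,140),roi)[:3]:print(n,rect(n,c,.012),cv2.contourArea(c),cv2.boundingRect(c))
print("tray outer", )
g=cv2.cvtColor(t,cv2.COLOR_RGB2GRAY)
cr=cv2.resize(np.hstack([t[200:262,350:425],]),None,fx=5,fy=5,interpolation=cv2.INTER_CUBIC)
cr2=cv2.resize(s[190:250,235:360],None,fx=3,fy=3,interpolation=cv2.INTER_CUBIC)
h=max(cr.shape[0],cr2.shape[0]);pad=lambda a:np.pad(a,((0,h-a.shape[0]),(0,0),(0,0)))
cv2.imwrite("pics/c2.png",np.hstack([pad(cr),pad(cr2)])[:,:,::-1])
E
```

```text
riser [array([711.3, 122. ]), array([ 743.7, -158. ]), array([ 619.3, -171.6]), array([587.7, 108.9])] [665.5   -24.675]
281.8683380587469 -83.39941549962593
282.27435235954397 -83.57238860434828
124.29227650984585 -173.94997542525132
125.14120024995773 -173.76093024495245
cap top [664.4 -24.5]
head [592.3 338.9] ends [588.3 369. ] [596.2 309.6]
handle ends [419.5 315.8] [506.8 325.3]
[ 78  38 135] [ 27  13 196]
[ 70  24 127] [ 23  23 186] [ 21  26 188]
tray outer
```

View pics/c2.png

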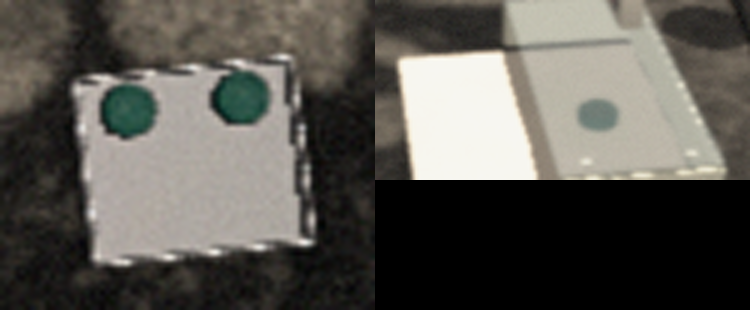

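```bash
cat >> h.py <<'E'
from scipy.spatial.transform import Rotation as R
import json
def plan(x,y,z,a,n=1,nd=3,start=None):
    """rows to TCP x,y,z (mm), tool pointing down, tool x at a deg in world; prints rows"""
    s=get_state();p=s["tool_pos"] if start is None else np.array(start[0])/1000
    r=R.from_quat(s["eef_rot"]) if start is None else start[1]
    t=np.array([x,y,z])/1000;c,d=np.cos(np.radians(a)),np.sin(np.radians(a))
    rt=R.from_matrix(np.array([[c,d,0],[d,-c,0],[0,0,-1]]))
    rv=(r.inv()*rt).as_rotvec();st=R.from_rotvec(rv/n)
    rows=[]
    for i in range(n):
        v=r.inv().apply((t-p)/n)
        rows.append(dict(zip(("x","y","z","wx","wy","wz"),[float(q) for q in np.round(np.r_[v/.8,rv/n/np.pi],nd)])))
        if i==0: v0=rows[0]
        r=r*st
    print(f"n={n} step {np.linalg.norm(t-p)/n*1000:.1f}mm {np.degrees(np.linalg.norm(rv))/n:.1f}deg")
    for w in rows: print(json.dumps(w))
    return (x,y,z),rt
def st():
    s=get_state();q=R.from_quat(s["eef_rot"]).as_matrix()
    print("t%.2f"%s["clock"],"tcp",np.round(s["tool_pos"]*1000,1),"xang %.1f"%np.degrees(np.arctan2(q[1,0],q[0,0])),"zax",np.round(q[:,2],3),"open %.3f"%s["opening"],"F",np.round(s["contact_force"],1),"q",np.round(s["q"],2))
E
python3 - <<'E'
from h import *
f=lambda p:np.array(p)/5+[350,200]-.4
C=[cast("top",f(p),.018)[0][:2]*1000 for p in [(75,80),(290,58),(312,243),(95,262)]]
print("tray",np.round(C,1),np.mean(C,0))
print("side cap",cast("side",(309.7,228.3),.012)[0]*1000)
st()
s=plan(430,-300,200,-82.5,8); s=plan(468,321.5,120,-82.5,11,start=s)
E
```

```text
tray [[ 546.3 -279.1]
 [ 563.9 -414.2]
 [ 447.9 -429.8]
 [ 432.2 -293.9]] [ 497.59149861 -354.27486142]
side cap [667.51545778 -32.3119529   12.        ]
t0.10 tcp [ 178.4 -598.4  238. ] xang -73.4 zax [-0.001  0.002 -1.   ] open 0.999 F [ 0.6  0.8 -1.1] q [ 1.31  0.69 -0.19  1.57  0.16  0.9  -0.22]
n=8 step 49.0mm 1.1deg
{"x": -0.033, "y": -0.051, "z": 0.006, "wx": 0.0, "wy": 0.0, "wz": 0.006}
{"x": -0.034, "y": -0.05, "z": 0.006, "wx": 0.0, "wy": 0.0, "wz": 0.006}
{"x": -0.035, "y": -0.05, "z": 0.006, "wx": 0.0, "wy": 0.0, "wz": 0.006}
{"x": -0.036, "y": -0.049, "z": 0.006, "wx": 0.0, "wy": 0.0, "wz": 0.006}
{"x": -0.037, "y": -0.048, "z": 0.006, "wx": 0.0, "wy": 0.0, "wz": 0.006}
{"x": -0.038, "y": -0.047, "z": 0.006, "wx": 0.0, "wy": 0.0, "wz": 0.006}
{"x": -0.039, "y": -0.047, "z": 0.006, "wx": 0.0, "wy": 0.0, "wz": 0.006}
{"x": -0.04, "y": -0.046, "z": 0.006, "wx": 0.0, "wy": 0.0, "wz": 0.006}
n=11 step 57.1mm 0.0deg
{"x": -0.069, "y": -0.013, "z": 0.009, "wx": 0.0, "wy": 0.0, "wz": 0.0}
{"x": -0.069, "y": -0.013, "z": 0.009, "wx": 0.0, "wy": 0.0, "wz": 0.0}
{"x": -0.069, "y": -0.013, "z": 0.009, "wx": 0.0, "wy": 0.0, "wz": 0.0}
{"x": -0.069, "y": -0.013, "z": 0.009, "wx": 0.0, "wy": 0.0, "wz": 0.0}
{"x": -0.069, "y": -0.013, "z": 0.009, "wx": 0.0, "wy": 0.0, "wz": 0.0}
{"x": -0.069, "y": -0.013, "z": 0.009, "wx": 0.0, "wy": 0.0, "wz": 0.0}
{"x": -0.069, "y": -0.013, "z": 0.009, "wx": 0.0, "wy": 0.0, "wz": 0.0}
{"x": -0.069, "y": -0.013, "z": 0.009, "wx": 0.0, "wy": 0.0, "wz": 0.0}
{"x": -0.069, "y": -0.013, "z": 0.009, "wx": 0.0, "wy": 0.0, "wz": 0.0}
{"x": -0.069, "y": -0.013, "z": 0.009, "wx": 0.0, "wy": 0.0, "wz": 0.0}
{"x": -0.069, "y": -0.013, "z": 0.009, "wx": 0.0, "wy": 0.0, "wz": 0.0}
```

Request:
apply_moves --series '[{"x":-0.033,"y":-0.051,"z":0.006,"wz":0.006,"fingers":0.1},{"x":-0.034,"y":-0.05,"z":0.006,"wz":0.006,"fingers":0.1},{"x":-0.035,"y":-0.05,"z":0.006,"wz":0.006,"fingers":0.1},{"x":-0.036,"y":-0.049,"z":0.006,"wz":0.006,"fingers":0.1},{"x":-0.037,"y":-0.048,"z":0.006,"wz":0.006,"fingers":0.1},{"x":-0.038,"y":-0.047,"z":0.006,"wz":0.006,"fingers":0.1},{"x":-0.039,"y":-0.047,"z":0.006,"wz":0.006,"fingers":0.1},{"x":-0.04,"y":-0.046,"z":0.006,"wz":0.006,"fingers":0.1}]'

```text
schema error: expected keys x, y, z, wx, wy, wz, fingers
```

```bash
python3 -c "
from h import *
st();plan(468,321.5,120,-82.5,11)" | sed -n 1,4p
```

```text
t0.10 tcp [ 178.4 -598.4  238. ] xang -73.4 zax [-0.001  0.002 -1.   ] open 0.999 F [ 0.6  0.8 -1.1] q [ 1.31  0.69 -0.19  1.57  0.16  0.9  -0.22]
n=11 step 88.3mm 0.8deg
{"x": -0.091, "y": -0.061, "z": 0.014, "wx": 0.0, "wy": 0.0, "wz": 0.005}
{"x": -0.092, "y": -0.06, "z": 0.014, "wx": 0.0, "wy": 0.0, "wz": 0.005}
```

Request:
apply_moves --series '[{"x":-0.033,"y":-0.051,"z":0.006,"wx":0,"wy":0,"wz":0.006,"fingers":0.1},{"x":-0.034,"y":-0.05,"z":0.006,"wx":0,"wy":0,"wz":0.006,"fingers":0.1},{"x":-0.035,"y":-0.05,"z":0.006,"wx":0,"wy":0,"wz":0.006,"fingers":0.1},{"x":-0.036,"y":-0.049,"z":0.006,"wx":0,"wy":0,"wz":0.006,"fingers":0.1},{"x":-0.037,"y":-0.048,"z":0.006,"wx":0,"wy":0,"wz":0.006,"fingers":0.1},{"x":-0.038,"y":-0.047,"z":0.006,"wx":0,"wy":0,"wz":0.006,"fingers":0.1},{"x":-0.039,"y":-0.047,"z":0.006,"wx":0,"wy":0,"wz":0.006,"fingers":0.1},{"x":-0.04,"y":-0.046,"z":0.006,"wx":0,"wy":0,"wz":0.006,"fingers":0.1}]'

```text
clock: 1.1
tool_pos: [0.4339, -0.2974, 0.1956]
eef_rot: [0.749, -0.662, -0.002, 0.001]
contact_force: [0.7, -0.2, 0.3]
opening: 0.548
```

```bash
python3 -c "
from h import *
st();plan(468,321.5,120,-82.5,12)" | sed -n 1,4p
```

```text
t1.10 tcp [ 433.9 -297.4  195.6] xang -82.9 zax [-0.004  0.002 -1.   ] open 0.548 F [ 0.7 -0.2  0.3] q [ 0.56  0.62 -0.08  1.91  0.08  0.62 -1.02]
n=12 step 52.0mm 0.0deg
{"x": -0.064, "y": -0.011, "z": 0.008, "wx": 0.0, "wy": 0.0, "wz": -0.0}
{"x": -0.064, "y": -0.012, "z": 0.008, "wx": 0.0, "wy": 0.0, "wz": -0.0}
```

Request:
apply_moves --series '[{"x":-0.064,"y":-0.012,"z":0.008,"wx":0,"wy":0,"wz":0,"fingers":0.1},{"x":-0.064,"y":-0.012,"z":0.008,"wx":0,"wy":0,"wz":0,"fingers":0.1},{"x":-0.064,"y":-0.012,"z":0.008,"wx":0,"wy":0,"wz":0,"fingers":0.1},{"x":-0.064,"y":-0.012,"z":0.008,"wx":0,"wy":0,"wz":0,"fingers":0.1},{"x":-0.064,"y":-0.012,"z":0.008,"wx":0,"wy":0,"wz":0,"fingers":0.1},{"x":-0.064,"y":-0.012,"z":0.008,"wx":0,"wy":0,"wz":0,"fingers":0.1},{"x":-0.064,"y":-0.012,"z":0.008,"wx":0,"wy":0,"wz":0,"fingers":0.1},{"x":-0.064,"y":-0.012,"z":0.008,"wx":0,"wy":0,"wz":0,"fingers":0.1}]'

```text
clock: 2.1
tool_pos: [0.4628, 0.1318, 0.1421]
eef_rot: [0.749, -0.662, -0.001, -0.0]
contact_force: [1.4, -0.1, -0.4]
opening: 0.549
```

Request:
apply_moves --series '[{"x":-0.064,"y":-0.012,"z":0.008,"wx":0,"wy":0,"wz":0,"fingers":0.1},{"x":-0.064,"y":-0.012,"z":0.008,"wx":0,"wy":0,"wz":0,"fingers":0.1},{"x":-0.064,"y":-0.012,"z":0.008,"wx":0,"wy":0,"wz":0,"fingers":0.1},{"x":-0.064,"y":-0.012,"z":0.008,"wx":0,"wy":0,"wz":0,"fingers":0.1}]'

```text
clock: 2.6
tool_pos: [0.4747, 0.3469, 0.1148]
eef_rot: [0.75, -0.662, -0.0, 0.001]
contact_force: [1.0, -0.1, 0.3]
opening: 0.551
```

```bash
python3 - <<'E'
from h import *
st();plan(468,321.5,120,-82.5,1,4);plan(468,321.5,6.5,-82.5,3,4)
c=camera_model("wrist");im,d=snapshot("wrist");cv2.imwrite("pics/w1.png",im[:,:,::-1])
T=c["world_from_camera"];print(np.round(T,3))
for b in blobs(im,(5,150,100),(20,255,255),amin=300)[:2]:print("handle",rect("wrist",b,.031),cv2.contourArea(b))
E
```

```text
t2.60 tcp [474.7 346.9 114.8] xang -82.9 zax [-0.001 -0.    -1.   ] open 0.551 F [ 1.  -0.1  0.3] q [-0.77  0.81  0.11  1.79 -0.16  0.55 -2.01]
n=1 step 26.8mm 0.4deg
{"x": 0.0304, "y": 0.0123, "z": -0.0064, "wx": 0.0004, "wy": -0.0, "wz": -0.0021}
n=3 step 37.2mm 0.1deg
{"x": 0.0101, "y": 0.004, "z": 0.0451, "wx": 0.0001, "wy": -0.0, "wz": -0.0007}
{"x": 0.0101, "y": 0.0041, "z": 0.0451, "wx": 0.0001, "wy": -0.0, "wz": -0.0007}
{"x": 0.0101, "y": 0.0041, "z": 0.0451, "wx": 0.0001, "wy": -0.0, "wz": -0.0007}
[[ 0.124  0.953  0.277  0.546]
 [-0.992  0.119  0.034  0.355]
 [-0.    -0.279  0.96   0.261]
 [ 0.     0.     0.     1.   ]]
handle [465.1 335.5  90.5  17.6   8.5] 2015.0
handle [334.8 280.8 339.6  12.9 -81.8] 1895.0
```

View pics/w1.png

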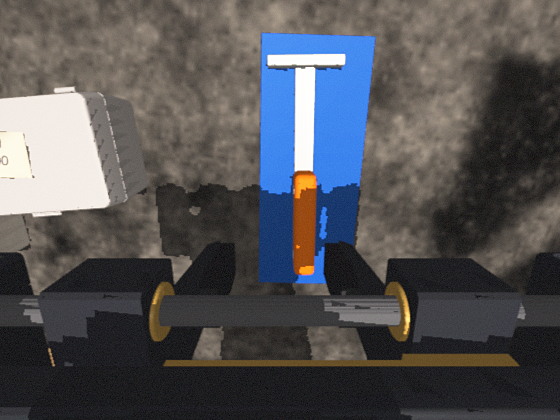

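The wrist view shows the rake at columns 295–315, to the right of the gripper centreline at about 280. The arm may still have been settling, so I will correct the pose and measure again at rest.

Request:
apply_moves --series '[{"x":0.03,"y":0.012,"z":-0.006,"wx":0,"wy":0,"wz":-0.002,"fingers":0.1},{"x":0,"y":0,"z":0,"wx":0,"wy":0,"wz":0,"fingers":0.1}]'

```text
clock: 2.9
tool_pos: [0.4654, 0.3351, 0.1175]
eef_rot: [0.757, -0.654, -0.004, -0.003]
contact_force: [-1.0, -0.0, -0.2]
opening: 0.547
```

```bash
python3 - <<'E'
from h import *
st();c=camera_model("wrist");im,d=snapshot("wrist");cv2.imwrite("pics/w2.png",im[:,:,::-1]);st()
print(c["camera_matrix"],np.round(c["world_from_camera"],3)[:3,3],np.round(camera_model("wrist")["world_from_camera"],3)[:3,3])
def rc(n,lo,hi,z,roi=None):
    for b in blobs(im,lo,hi,roi,300)[:2]:
        print(rect(n,b,z),cv2.boundingRect(b))
rc("wrist",(5,150,100),(20,255,255),.031,(150,0,420,285));rc("wrist",(105,120,60),(125,255,255),.003);rc("wrist",(0,0,170),(180,40,255),.01,(250,0,400,200))
E
```

```text
t2.90 tcp [465.4 335.1 117.5] xang -81.6 zax [-0.002  0.01  -1.   ] open 0.547 F [-1.  -0.  -0.2] q [-0.75  0.79  0.09  1.84 -0.15  0.51 -1.98]
t2.95 tcp [465.6 336.8 117.5] xang -81.6 zax [-0.001  0.012 -1.   ] open 0.551 F [ 0.6  1.  -0.6] q [-0.75  0.79  0.09  1.84 -0.15  0.51 -1.98]
[[292.71313213   0.         279.11782378]
 [  0.         292.71313213 206.68115747]
 [  0.           0.           1.        ]] [0.536 0.343 0.264] [0.536 0.345 0.264]
[465.6 325.7  89.6  17.2   7.7] (282, 159, 23, 104)
[505.7 324.6 219.7  90.2   5.5] (248, 18, 120, 256)
[548.4 336.8  82.4  15.8   7.7] (285, 53, 22, 107)
[594.5 342.5  60.7   7.7 -81.8] (258, 40, 79, 12)
```

```bash
python3 - <<'E'
from h import *
st();plan(469.5,324.5,50,-82.3,2,4);
E
```

```text
t2.95 tcp [465.6 336.8 117.5] xang -81.6 zax [-0.001  0.012 -1.   ] open 0.551 F [ 0.6  1.  -0.6] q [-0.75  0.79  0.09  1.84 -0.15  0.51 -1.98]
n=2 step 34.3mm 0.5deg
{"x": 0.0084, "y": -0.0013, "z": 0.0421, "wx": -0.0, "wy": 0.0019, "wz": 0.002}
{"x": 0.0082, "y": -0.0014, "z": 0.0421, "wx": -0.0, "wy": 0.0019, "wz": 0.002}
```

Request:
apply_moves --series '[{"x":0.008,"y":-0.0014,"z":0.042,"wx":0,"wy":0.002,"wz":0.002,"fingers":0.1},{"x":0.008,"y":-0.0014,"z":0.042,"wx":0,"wy":0.002,"wz":0.002,"fingers":0.1},{"x":0,"y":0,"z":0,"wx":0,"wy":0,"wz":0,"fingers":0.1}]'

```text
clock: 3.32
tool_pos: [0.4715, 0.3269, 0.0492]
eef_rot: [0.753, -0.658, 0.0, -0.002]
contact_force: [0.2, -0.1, 0.3]
opening: 0.553
```

```bash
python3 - <<'E'
from h import *
st();plan(469.5,324.5,7,-82.3,3,4);
E
```

```text
t3.33 tcp [471.5 326.9  49.2] xang -82.4 zax [ 0.003  0.003 -1.   ] open 0.553 F [ 0.2 -0.1  0.3] q [-0.73  0.91  0.08  1.86 -0.16  0.38 -1.97]
n=3 step 14.1mm 0.1deg
{"x": 0.0009, "y": 0.001, "z": 0.0176, "wx": -0.0004, "wy": 0.0002, "wz": -0.0001}
{"x": 0.0009, "y": 0.001, "z": 0.0176, "wx": -0.0004, "wy": 0.0002, "wz": -0.0001}
{"x": 0.0009, "y": 0.001, "z": 0.0176, "wx": -0.0004, "wy": 0.0002, "wz": -0.0001}
```

Request:
apply_moves --series '[{"x":0.001,"y":0.001,"z":0.018,"wx":0,"wy":0,"wz":0,"fingers":0.1},{"x":0.001,"y":0.001,"z":0.017,"wx":0,"wy":0,"wz":0,"fingers":0.1},{"x":0.001,"y":0.001,"z":0.016,"wx":0,"wy":0,"wz":0,"fingers":0.1},{"x":0,"y":0,"z":0,"wx":0,"wy":0,"wz":0,"fingers":0.1}]'

```text
clock: 3.82
tool_pos: [0.471, 0.3262, 0.008]
eef_rot: [0.753, -0.658, 0.0, -0.004]
contact_force: [-0.3, 0.5, -0.5]
opening: 0.551
```

```bash
python3 - <<'E'
from h import *
st();plan(469.5,324.5,7,-82.3,1,4);
E
```

```text
t3.83 tcp [471.  326.2   8. ] xang -82.3 zax [ 0.006  0.006 -1.   ] open 0.551 F [-0.3  0.5 -0.5] q [-0.72  0.98  0.06  1.87 -0.17  0.29 -1.96]
n=1 step 2.5mm 0.5deg
{"x": 0.0019, "y": 0.0021, "z": 0.0012, "wx": -0.0022, "wy": 0.0016, "wz": -0.0002}
```

Request:
apply_moves --series '[{"x":0.0019,"y":0.002,"z":0.0012,"wx":-0.0022,"wy":0.0016,"wz":0,"fingers":0.0},{"x":0,"y":0,"z":0,"wx":0,"wy":0,"wz":0,"fingers":-1},{"x":0,"y":0,"z":0,"wx":0,"wy":0,"wz":0,"fingers":-1},{"x":0,"y":0,"z":0,"wx":0,"wy":0,"wz":0,"fingers":-1},{"x":0,"y":0,"z":0,"wx":0,"wy":0,"wz":0,"fingers":-1}]' --force 45

```text
clock: 4.45
tool_pos: [0.4702, 0.325, 0.0081]
eef_rot: [0.753, -0.658, 0.0, -0.001]
contact_force: [0.4, 0.2, -1.1]
opening: 0.203
```

```bash
python3 - <<'E'
from h import *
st()
E
```

```text
t4.45 tcp [470.2 325.    8.1] xang -82.3 zax [ 0.001  0.001 -1.   ] open 0.203 F [ 0.4  0.2 -1.1] q [-0.72  0.98  0.06  1.87 -0.17  0.3  -1.96]
```

Request:
apply_moves --series '[{"x":0,"y":0,"z":-0.02,"wx":0,"wy":0,"wz":0,"fingers":-1},{"x":0,"y":0,"z":-0.03,"wx":0,"wy":0,"wz":0,"fingers":-1},{"x":0,"y":0.01,"z":-0.03,"wx":0,"wy":0,"wz":0,"fingers":-1},{"x":0,"y":0.02,"z":0,"wx":0,"wy":0,"wz":0,"fingers":-1}]'

```text
clock: 4.95
tool_pos: [0.4475, 0.3218, 0.0769]
eef_rot: [0.752, -0.659, 0.001, -0.002]
contact_force: [0.4, 0.5, -1.1]
opening: 0.2
```

```bash
python3 - <<'E'
from h import *
st();plan(440,5,70,-83.7,8,3);
E
```

```text
t4.95 tcp [447.5 321.8  76.9] xang -82.4 zax [ 0.004  0.002 -1.   ] open 0.200 F [ 0.4  0.5 -1.1] q [-0.76  0.84  0.08  1.92 -0.17  0.38 -1.98]
n=8 step 39.6mm 0.2deg
{"x": 0.049, "y": 0.008, "z": 0.001, "wx": -0.0, "wy": 0.0, "wz": 0.001}
{"x": 0.049, "y": 0.008, "z": 0.001, "wx": -0.0, "wy": 0.0, "wz": 0.001}
{"x": 0.049, "y": 0.007, "z": 0.001, "wx": -0.0, "wy": 0.0, "wz": 0.001}
{"x": 0.049, "y": 0.007, "z": 0.001, "wx": -0.0, "wy": 0.0, "wz": 0.001}
{"x": 0.049, "y": 0.007, "z": 0.001, "wx": -0.0, "wy": 0.0, "wz": 0.001}
{"x": 0.049, "y": 0.007, "z": 0.001, "wx": -0.0, "wy": 0.0, "wz": 0.001}
{"x": 0.049, "y": 0.007, "z": 0.001, "wx": -0.0, "wy": 0.0, "wz": 0.001}
{"x": 0.049, "y": 0.007, "z": 0.001, "wx": -0.0, "wy": 0.0, "wz": 0.001}
```

Request:
apply_moves --series '[{"x":0.049,"y":0.008,"z":0.001,"wx":0,"wy":0,"wz":0.001,"fingers":-1},{"x":0.049,"y":0.008,"z":0.001,"wx":0,"wy":0,"wz":0.001,"fingers":-1},{"x":0.049,"y":0.008,"z":0.001,"wx":0,"wy":0,"wz":0.001,"fingers":-1},{"x":0.049,"y":0.007,"z":0.001,"wx":0,"wy":0,"wz":0.001,"fingers":-1},{"x":0.049,"y":0.007,"z":0.001,"wx":0,"wy":0,"wz":0.001,"fingers":-1},{"x":0.049,"y":0.007,"z":0.001,"wx":0,"wy":0,"wz":0.001,"fingers":-1},{"x":0.045,"y":0.007,"z":0.001,"wx":0,"wy":0,"wz":0.001,"fingers":-1},{"x":0.025,"y":0.004,"z":0,"wx":0,"wy":0,"wz":0,"fingers":-1}]'

```text
clock: 5.95
tool_pos: [0.4419, 0.0225, 0.0775]
eef_rot: [0.747, -0.665, 0.003, -0.008]
contact_force: [0.4, 0.3, -0.5]
opening: 0.203
```

```bash
python3 - <<'E'
from h import *
st();plan(445,5,9,-83.7,3,4);
E
```

```text
t5.95 tcp [441.9  22.5  77.5] xang -83.4 zax [ 0.016  0.008 -1.   ] open 0.203 F [ 0.4  0.3 -0.5] q [-0.14  0.78 -0.01  2.25  0.03  0.09 -1.64]
n=3 step 23.6mm 0.4deg
{"x": 0.0076, "y": 0.0, "z": 0.0285, "wx": -0.0018, "wy": 0.0007, "wz": 0.0005}
{"x": 0.0075, "y": -0.0001, "z": 0.0285, "wx": -0.0018, "wy": 0.0007, "wz": 0.0005}
{"x": 0.0074, "y": -0.0003, "z": 0.0285, "wx": -0.0018, "wy": 0.0007, "wz": 0.0005}
```

```bash
python3 - <<'E'
from h import *
st();plan(469,-118,72,-75.7,4,4);
E
```

```text
t5.95 tcp [441.9  22.5  77.5] xang -83.4 zax [ 0.016  0.008 -1.   ] open 0.203 F [ 0.4  0.3 -0.5] q [-0.14  0.78 -0.01  2.25  0.03  0.09 -1.64]
n=4 step 35.8mm 1.9deg
{"x": 0.0446, "y": -0.0033, "z": 0.0015, "wx": -0.0014, "wy": 0.0004, "wz": -0.0107}
{"x": 0.0447, "y": -0.0018, "z": 0.0015, "wx": -0.0014, "wy": 0.0004, "wz": -0.0107}
{"x": 0.0447, "y": -0.0004, "z": 0.0016, "wx": -0.0014, "wy": 0.0004, "wz": -0.0107}
{"x": 0.0447, "y": 0.0011, "z": 0.0016, "wx": -0.0014, "wy": 0.0004, "wz": -0.0107}
```

Request:
apply_moves --series '[{"x":0.044,"y":-0.003,"z":0.001,"wx":-0.001,"wy":0,"wz":-0.011,"fingers":-1},{"x":0.044,"y":-0.002,"z":0.001,"wx":-0.001,"wy":0,"wz":-0.011,"fingers":-1},{"x":0.044,"y":0,"z":0.001,"wx":-0.001,"wy":0,"wz":-0.011,"fingers":-1},{"x":0.035,"y":0.001,"z":0.001,"wx":-0.001,"wy":0,"wz":-0.008,"fingers":-1},{"x":0,"y":0,"z":0,"wx":0,"wy":0,"wz":0,"fingers":-1}]'

```text
clock: 6.58
tool_pos: [0.4697, -0.1167, 0.0783]
eef_rot: [0.788, -0.616, 0.004, -0.004]
contact_force: [0.4, 0.3, -0.9]
opening: 0.204
```

```bash
python3 - <<'E'
from h import *
st();plan(469,-118,20,-75.7,3,4);
E
```

```text
t6.58 tcp [ 469.7 -116.7   78.3] xang -76.0 zax [ 0.01   0.001 -1.   ] open 0.204 F [ 0.4  0.3 -0.9] q [ 0.19  0.8  -0.07  2.12  0.22  0.22 -1.4 ]
n=3 step 19.4mm 0.2deg
{"x": 0.0004, "y": 0.0007, "z": 0.0243, "wx": -0.0011, "wy": -0.0002, "wz": -0.0006}
{"x": 0.0005, "y": 0.0006, "z": 0.0243, "wx": -0.0011, "wy": -0.0002, "wz": -0.0006}
{"x": 0.0005, "y": 0.0005, "z": 0.0243, "wx": -0.0011, "wy": -0.0002, "wz": -0.0006}
```

Request:
apply_moves --series '[{"x":0,"y":0.001,"z":0.024,"wx":-0.001,"wy":0,"wz":0,"fingers":-1},{"x":0,"y":0.001,"z":0.024,"wx":-0.001,"wy":0,"wz":0,"fingers":-1},{"x":0,"y":0,"z":0.022,"wx":-0.001,"wy":0,"wz":0,"fingers":-1},{"x":0,"y":0,"z":0,"wx":0,"wy":0,"wz":0,"fingers":-1}]'

```text
clock: 7.08
tool_pos: [0.4696, -0.1128, 0.0231]
eef_rot: [0.789, -0.615, 0.002, -0.001]
contact_force: [0.0, -0.2, -0.6]
opening: 0.199
```

```bash
python3 - <<'E'
from h import *
st();plan(469,-118,8,-75.7,2,4);
t,_=snapshot("top");s,_=snapshot("side")
a=cv2.resize(t[135:260,225:355],None,fx=4,fy=4,interpolation=cv2.INTER_CUBIC);b=cv2.resize(s[170:290,225:365],None,fx=3.5,fy=3.5,interpolation=cv2.INTER_CUBIC)
h=max(a.shape[0],b.shape[0]);pad=lambda a:np.pad(a,((0,h-a.shape[0]),(0,0),(0,0)))
o=np.hstack([pad(a),pad(b)]);print(o.shape);cv2.imwrite("pics/c3.png",o[:,:800*2,::-1][:, :1010]);cv2.imwrite("pics/c3.png",cv2.resize(o[:,:,::-1],None,fx=.79,fy=.79))
E
```

```text
t7.08 tcp [ 469.6 -112.8   23.1] xang -75.9 zax [ 0.004  0.    -1.   ] open 0.199 F [ 0.  -0.2 -0.6] q [ 0.16  0.91 -0.03  2.13  0.23  0.1  -1.41]
n=2 step 8.0mm 0.1deg
{"x": 0.0031, "y": 0.0012, "z": 0.0094, "wx": -0.0006, "wy": -0.0001, "wz": -0.0005}
{"x": 0.0031, "y": 0.0012, "z": 0.0094, "wx": -0.0006, "wy": -0.0001, "wz": -0.0005}
(500, 1010, 3)
```

View pics/c3.png

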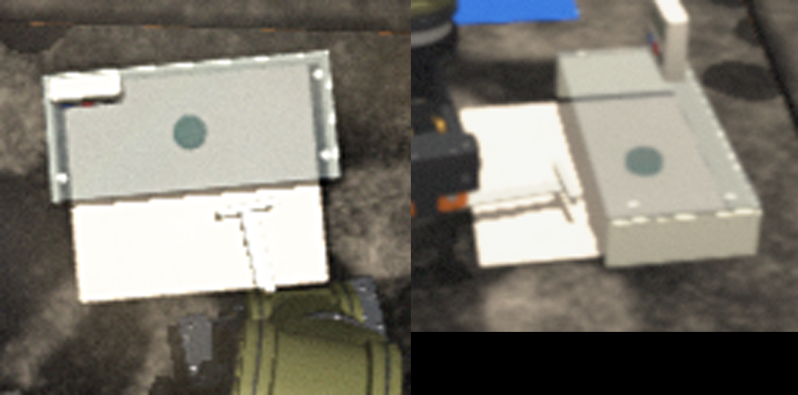

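The head is outside the mouth at view (244,211), the cap is at (190,131), and both are level and clear. I will check the kinematic head position against the top view before inserting.

```bash
python3 - <<'E'
from h import *
g=lambda p:np.array(p)/3.16+[225,135]-.4
print("head",cast("top",g((244,211)),.030)[0]*1000,"cap",cast("top",g((190,131)),.012)[0]*1000)
st();plan(472.4,-128,8,-75.8,3,4)
E
```

```text
head [585.25493581 -79.60879377  30.        ] cap [665.34854361 -24.06794411  12.        ]
t7.17 tcp [ 470.1 -113.3   24.1] xang -75.9 zax [ 0.006 -0.    -1.   ] open 0.200 F [-0.6  0.  -1.1] q [ 0.16  0.91 -0.03  2.13  0.23  0.1  -1.41]
n=3 step 7.3mm 0.1deg
{"x": 0.0062, "y": 0.0006, "z": 0.0067, "wx": -0.0006, "wy": -0.0002, "wz": -0.0002}
{"x": 0.0062, "y": 0.0006, "z": 0.0067, "wx": -0.0006, "wy": -0.0002, "wz": -0.0002}
{"x": 0.0062, "y": 0.0006, "z": 0.0067, "wx": -0.0006, "wy": -0.0002, "wz": -0.0002}
```

Request:
apply_moves --series '[{"x":0.006,"y":0.001,"z":0.007,"wx":0,"wy":0,"wz":0,"fingers":-1},{"x":0.006,"y":0.001,"z":0.007,"wx":0,"wy":0,"wz":0,"fingers":-1},{"x":0.006,"y":0,"z":0.006,"wx":-0.001,"wy":0,"wz":0,"fingers":-1},{"x":0,"y":0,"z":0,"wx":0,"wy":0,"wz":0,"fingers":-1}]'

```text
clock: 7.68
tool_pos: [0.4731, -0.1294, 0.0082]
eef_rot: [0.788, -0.615, 0.002, -0.001]
contact_force: [0.3, -0.0, -0.3]
opening: 0.203
```

```bash
python3 - <<'E'
from h import *
st();plan(588,-98.5,8,-75.8,6,4)
E
```

```text
t7.67 tcp [ 473.1 -129.4    8.2] xang -76.0 zax [ 0.005 -0.002 -1.   ] open 0.203 F [ 0.3 -0.  -0.3] q [ 0.19  0.94 -0.03  2.11  0.25  0.09 -1.4 ]
n=6 step 19.8mm 0.1deg
{"x": -0.0004, "y": -0.0248, "z": 0.0001, "wx": -0.0002, "wy": -0.0002, "wz": -0.0002}
{"x": -0.0004, "y": -0.0248, "z": 0.0001, "wx": -0.0002, "wy": -0.0002, "wz": -0.0002}
{"x": -0.0004, "y": -0.0248, "z": 0.0001, "wx": -0.0002, "wy": -0.0002, "wz": -0.0002}
{"x": -0.0004, "y": -0.0248, "z": 0.0001, "wx": -0.0002, "wy": -0.0002, "wz": -0.0002}
{"x": -0.0004, "y": -0.0248, "z": 0.0001, "wx": -0.0002, "wy": -0.0002, "wz": -0.0002}
{"x": -0.0004, "y": -0.0248, "z": 0.0001, "wx": -0.0002, "wy": -0.0002, "wz": -0.0002}
```

Request:
apply_moves --series '[{"x":0,"y":-0.015,"z":0,"wx":0,"wy":0,"wz":0,"fingers":-1},{"x":0,"y":-0.025,"z":0,"wx":0,"wy":0,"wz":0,"fingers":-1},{"x":0,"y":-0.025,"z":0,"wx":0,"wy":0,"wz":0,"fingers":-1},{"x":0,"y":-0.025,"z":0,"wx":0,"wy":0,"wz":0,"fingers":-1},{"x":0,"y":-0.025,"z":0,"wx":0,"wy":0,"wz":0,"fingers":-1},{"x":0,"y":-0.02,"z":0,"wx":0,"wy":0,"wz":0,"fingers":-1},{"x":0,"y":-0.005,"z":0,"wx":0,"wy":0,"wz":0,"fingers":-1}]'

```text
clock: 8.55
tool_pos: [0.59, -0.098, 0.01]
eef_rot: [0.789, -0.615, 0.003, -0.003]
contact_force: [0.1, -0.5, -1.0]
opening: 0.204
```

```bash
cat >> h.py <<'E'
def duo(name):
    t,_=snapshot("top");s,_=snapshot("side")
    a=cv2.resize(t[135:260,225:355],None,fx=3.16,fy=3.16,interpolation=cv2.INTER_CUBIC);b=cv2.resize(s[170:290,225:365],None,fx=2.76,fy=2.76,interpolation=cv2.INTER_CUBIC)
    h=max(a.shape[0],b.shape[0]);pad=lambda a:np.pad(a,((0,h-a.shape[0]),(0,0),(0,0)))
    cv2.imwrite(name,np.hstack([pad(a),pad(b)])[:,:,::-1])
E
python3 - <<'E'
from h import *
st();plan(588,-98.5,8,-75.8,2,4);duo("pics/c4.png")
E
```

```text
t8.55 tcp [590. -98.  10.] xang -75.9 zax [ 0.009  0.001 -1.   ] open 0.204 F [ 0.1 -0.5 -1. ] q [ 0.14  0.99 -0.09  1.79  0.2   0.37 -1.42]
n=2 step 1.5mm 0.3deg
{"x": 0.0, "y": 0.0013, "z": 0.0013, "wx": -0.0015, "wy": -0.0002, "wz": -0.0002}
{"x": 0.0, "y": 0.0013, "z": 0.0013, "wx": -0.0015, "wy": -0.0002, "wz": -0.0002}
```

View pics/c4.png

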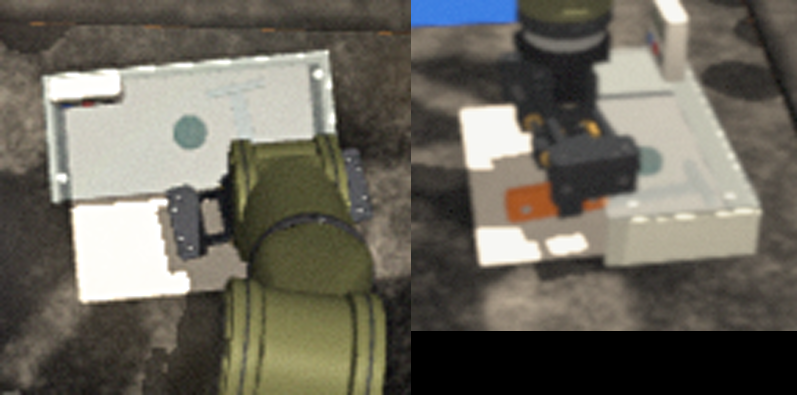

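The head is behind the cap: it spans view (208,93) to (268,82) and the cap is at (190,131), with a gap of about 15 mm. The blade is about 30 mm to the cap's right, so I will shift left behind the cap, lower 2 mm, and start the drag.

Request:
apply_moves --series '[{"x":-0.01,"y":0,"z":0.001,"wx":-0.001,"wy":0,"wz":0,"fingers":-1},{"x":-0.012,"y":0,"z":0.001,"wx":-0.001,"wy":0,"wz":0,"fingers":-1},{"x":-0.012,"y":0,"z":0,"wx":0,"wy":0,"wz":0,"fingers":-1},{"x":-0.003,"y":0,"z":0,"wx":0,"wy":0,"wz":0,"fingers":-1},{"x":0,"y":0.008,"z":0,"wx":0,"wy":0,"wz":0,"fingers":-1},{"x":0,"y":0.012,"z":0,"wx":0,"wy":0,"wz":0,"fingers":-1}]'

```text
clock: 9.4
tool_pos: [0.5627, -0.0716, 0.008]
eef_rot: [0.789, -0.615, -0.0, 0.001]
contact_force: [-0.2, -0.8, -0.6]
opening: 0.203
```

```bash
python3 - <<'E'
from h import *
st();duo("pics/c5.png")
E
```

```text
t9.40 tcp [562.7 -71.6   8. ] xang -75.9 zax [-0.002 -0.001 -1.   ] open 0.203 F [-0.2 -0.8 -0.6] q [ 0.08  0.97 -0.07  1.87  0.19  0.31 -1.46]
```

View pics/c5.png

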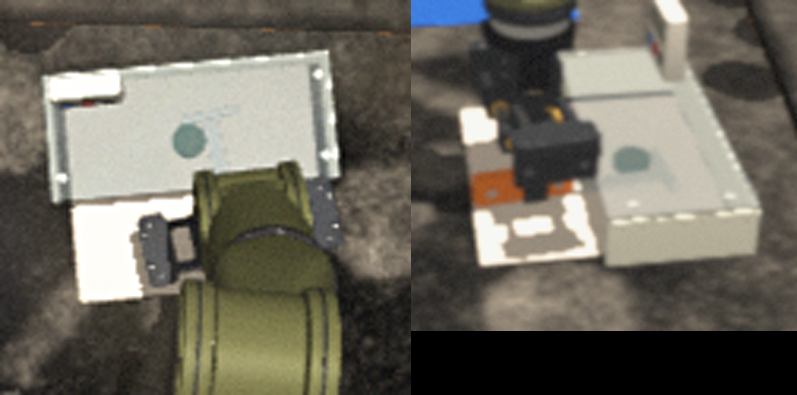

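The cap has moved with the head, from (190,131) to (189,141), and the hook tip extends past its centre. I will continue the drag.

Request:
apply_moves --series '[{"x":-0.002,"y":0.012,"z":0,"wx":0,"wy":0,"wz":0,"fingers":-1},{"x":-0.002,"y":0.015,"z":0,"wx":0,"wy":0,"wz":0,"fingers":-1},{"x":-0.001,"y":0.015,"z":0,"wx":0,"wy":0,"wz":0,"fingers":-1},{"x":-0.001,"y":0.015,"z":0,"wx":0,"wy":0,"wz":0,"fingers":-1},{"x":-0.001,"y":0.015,"z":0,"wx":0,"wy":0,"wz":0,"fingers":-1}]'

```text
clock: 10.12
tool_pos: [0.5005, -0.082, 0.0084]
eef_rot: [0.788, -0.615, -0.001, 0.002]
contact_force: [-0.7, 0.2, -1.3]
opening: 0.199
```

```bash
python3 - <<'E'
from h import *
st();plan(473,-90,8,-75.9,3,4)
s,_=snapshot("side")
for b in blobs(s,(65,30,30),(105,255,150),(275,190,345,260),15): print("side green",cv2.boundingRect(b),rect("side",b,.010))
E
```

```text
t10.12 tcp [500.5 -82.    8.4] xang -76.0 zax [-0.003 -0.002 -1.   ] open 0.199 F [-0.7  0.2 -1.3] q [ 0.09  0.95 -0.04  2.05  0.21  0.15 -1.46]
n=3 step 9.5mm 0.1deg
{"x": 0.0004, "y": 0.0119, "z": 0.0002, "wx": 0.0004, "wy": -0.0001, "wz": -0.0001}
{"x": 0.0004, "y": 0.0119, "z": 0.0002, "wx": 0.0004, "wy": -0.0001, "wz": -0.0001}
{"x": 0.0004, "y": 0.0119, "z": 0.0002, "wx": 0.0004, "wy": -0.0001, "wz": -0.0001}
side green (276, 226, 12, 8) [596.1 -33.4  32.1  27.9  89. ]
```

Request:
apply_moves --series '[{"x":-0.001,"y":0.012,"z":0,"wx":0,"wy":0,"wz":0,"fingers":-1},{"x":-0.001,"y":0.012,"z":0,"wx":0,"wy":0,"wz":0,"fingers":-1},{"x":-0.001,"y":0.01,"z":0,"wx":0,"wy":0,"wz":0,"fingers":-1},{"x":0,"y":0.004,"z":0,"wx":0,"wy":0,"wz":0,"fingers":-1},{"x":0,"y":0,"z":0,"wx":0,"wy":0,"wz":0,"fingers":-1}]'

```text
clock: 10.8
tool_pos: [0.4662, -0.0879, 0.0086]
eef_rot: [0.788, -0.616, -0.002, 0.003]
contact_force: [0.2, 0.2, -0.1]
opening: 0.201
```

```bash
python3 - <<'E'
from h import *
st()
s,_=snapshot("side")
for b in blobs(s,(65,30,30),(105,255,150),(245,190,345,260),15): print("side green",cv2.boundingRect(b),rect("side",b,.010))
E
```

```text
t10.80 tcp [466.2 -87.9   8.6] xang -76.0 zax [-0.006 -0.002 -1.   ] open 0.201 F [ 0.2  0.2 -0.1] q [ 0.1   0.94 -0.01  2.15  0.23  0.06 -1.47]
side green (263, 228, 12, 7) [563.2 -39.7  27.8  27.1  -1. ]
```

The cap is out at about (563,-39). I will free the rake sideways and lift it clear.

Request:
apply_moves --series '[{"x":0.006,"y":-0.002,"z":0,"wx":0,"wy":0,"wz":0,"fingers":-1},{"x":0,"y":0,"z":-0.015,"wx":0,"wy":0,"wz":0,"fingers":-1},{"x":0,"y":0,"z":-0.03,"wx":0,"wy":0,"wz":0,"fingers":-1},{"x":0,"y":0,"z":-0.04,"wx":0,"wy":0,"wz":0,"fingers":-1},{"x":-0.02,"y":0,"z":-0.03,"wx":0,"wy":0,"wz":0,"fingers":-1}]'

```text
clock: 11.48
tool_pos: [0.4666, -0.0778, 0.1039]
eef_rot: [0.787, -0.617, -0.001, 0.003]
contact_force: [0.6, -0.3, -0.5]
opening: 0.198
```

```bash
python3 - <<'E'
from h import *
st();s=plan(455,150,90,-82,5,3);s=plan(465.5,320,90,-84.5,4,3,start=s)
E
```

```text
t11.47 tcp [466.6 -77.8 103.9] xang -76.1 zax [-0.006 -0.003 -1.   ] open 0.198 F [ 0.6 -0.3 -0.5] q [ 0.11  0.74 -0.08  2.13  0.2   0.29 -1.47]
n=5 step 45.7mm 1.2deg
{"x": -0.056, "y": -0.011, "z": 0.003, "wx": 0.0, "wy": -0.0, "wz": 0.007}
{"x": -0.056, "y": -0.01, "z": 0.003, "wx": 0.0, "wy": -0.0, "wz": 0.007}
{"x": -0.056, "y": -0.009, "z": 0.003, "wx": 0.0, "wy": -0.0, "wz": 0.007}
{"x": -0.057, "y": -0.007, "z": 0.003, "wx": 0.0, "wy": -0.0, "wz": 0.007}
{"x": -0.057, "y": -0.006, "z": 0.003, "wx": 0.0, "wy": -0.0, "wz": 0.007}
n=4 step 42.6mm 0.6deg
{"x": -0.052, "y": -0.011, "z": 0.0, "wx": 0.0, "wy": 0.0, "wz": 0.003}
{"x": -0.052, "y": -0.01, "z": 0.0, "wx": 0.0, "wy": 0.0, "wz": 0.003}
{"x": -0.052, "y": -0.01, "z": 0.0, "wx": 0.0, "wy": 0.0, "wz": 0.003}
{"x": -0.052, "y": -0.009, "z": 0.0, "wx": 0.0, "wy": 0.0, "wz": 0.003}
```

Request:
apply_moves --series '[{"x":-0.056,"y":-0.011,"z":0.003,"wx":0,"wy":0,"wz":0.007,"fingers":-1},{"x":-0.056,"y":-0.01,"z":0.003,"wx":0,"wy":0,"wz":0.007,"fingers":-1},{"x":-0.056,"y":-0.009,"z":0.003,"wx":0,"wy":0,"wz":0.007,"fingers":-1},{"x":-0.056,"y":-0.007,"z":0.003,"wx":0,"wy":0,"wz":0.007,"fingers":-1},{"x":-0.056,"y":-0.006,"z":0.003,"wx":0,"wy":0,"wz":0.007,"fingers":-1},{"x":-0.052,"y":-0.011,"z":0,"wx":0,"wy":0,"wz":0.003,"fingers":-1},{"x":-0.052,"y":-0.01,"z":0,"wx":0,"wy":0,"wz":0.003,"fingers":-1},{"x":-0.045,"y":-0.01,"z":0,"wx":0,"wy":0,"wz":0.003,"fingers":-1}]'

```text
clock: 12.48
tool_pos: [0.4709, 0.2786, 0.0995]
eef_rot: [0.739, -0.674, 0.002, -0.001]
contact_force: [0.6, 0.1, -0.8]
opening: 0.201
```

Request:
apply_moves --series '[{"x":-0.02,"y":-0.004,"z":0,"wx":0,"wy":0,"wz":0.002,"fingers":-1},{"x":0,"y":0,"z":0,"wx":0,"wy":0,"wz":0,"fingers":-1}]'

```text
clock: 12.72
tool_pos: [0.4721, 0.2981, 0.1005]
eef_rot: [0.738, -0.675, 0.001, -0.003]
contact_force: [-0.7, -1.2, -1.0]
opening: 0.2
```

```bash
python3 - <<'E'
from h import *
st();plan(465.5,319.7,25,-84.5,4,4)
im,_=snapshot("wrist");t,_=snapshot("top")
c=camera_model("wrist")
for b in blobs(im,(105,120,40),(125,255,255),amin=800): print("mat",rect("wrist",b,.003),cv2.boundingRect(b))
cv2.imwrite("pics/w3.png",im[:,:,::-1])
E
```

```text
t12.72 tcp [472.1 298.1 100.5] xang -84.9 zax [ 0.005  0.002 -1.   ] open 0.200 F [-0.7 -1.2 -1. ] q [-0.68  0.81  0.06  1.89 -0.1   0.44 -2.03]
n=4 step 19.7mm 0.1deg
{"x": -0.0069, "y": 0.0016, "z": 0.0236, "wx": -0.0004, "wy": 0.0001, "wz": -0.0005}
{"x": -0.0069, "y": 0.0015, "z": 0.0236, "wx": -0.0004, "wy": 0.0001, "wz": -0.0005}
{"x": -0.0069, "y": 0.0015, "z": 0.0236, "wx": -0.0004, "wy": 0.0001, "wz": -0.0005}
{"x": -0.0069, "y": 0.0015, "z": 0.0236, "wx": -0.0004, "wy": 0.0001, "wz": -0.0005}
mat [514.4 339.4 198.4  53.7   4.8] (188, 18, 76, 247)
mat [529.8 281.8 177.5  10.    5.1] (295, 18, 15, 226)
```

View pics/w3.png

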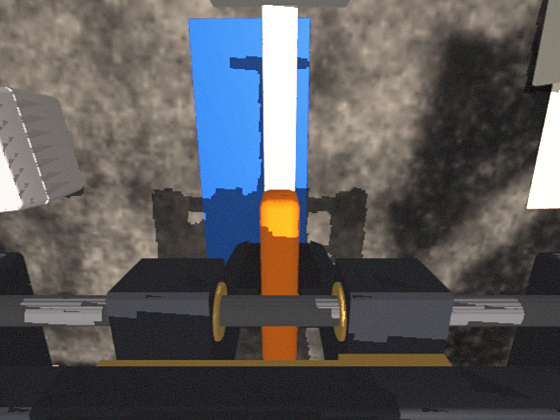

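The rake is still held straight, and the mat lies a little to the left (+y) of it as expected. I will lower onto the mat centre.

Request:
apply_moves --series '[{"x":-0.007,"y":0.0015,"z":0.023,"wx":0,"wy":0,"wz":0,"fingers":-1},{"x":-0.007,"y":0.0015,"z":0.023,"wx":0,"wy":0,"wz":0,"fingers":-1},{"x":-0.007,"y":0.0015,"z":0.023,"wx":-0.001,"wy":0,"wz":0,"fingers":-1},{"x":-0.005,"y":0.0015,"z":0.018,"wx":0,"wy":0,"wz":0,"fingers":-1},{"x":0,"y":0,"z":0,"wx":0,"wy":0,"wz":0,"fingers":-1}]'

```text
clock: 13.45
tool_pos: [0.4647, 0.3124, 0.0241]
eef_rot: [0.736, -0.678, 0.001, 0.003]
contact_force: [-0.4, -0.3, -0.4]
opening: 0.196
```

```bash
python3 - <<'E'
from h import *
st();plan(465.5,319,9,-84.6,2,4)
E
```

```text
t13.45 tcp [464.7 312.4  24.1] xang -85.3 zax [-0.003 -0.005 -1.   ] open 0.196 F [-0.4 -0.3 -0.4] q [-0.7   0.94  0.05  1.89 -0.12  0.31 -2.05]
n=2 step 8.3mm 0.4deg
{"x": -0.0041, "y": -0.0008, "z": 0.0094, "wx": 0.0005, "wy": -0.0007, "wz": -0.0019}
{"x": -0.0041, "y": -0.0009, "z": 0.0094, "wx": 0.0005, "wy": -0.0007, "wz": -0.0019}
```

Request:
apply_moves --series '[{"x":-0.004,"y":-0.001,"z":0.006,"wx":0.0005,"wy":-0.0007,"wz":-0.002,"fingers":-1},{"x":-0.004,"y":-0.001,"z":0.007,"wx":0.0005,"wy":-0.0007,"wz":-0.002,"fingers":-1},{"x":0,"y":0,"z":0.003,"wx":0,"wy":0,"wz":0,"fingers":-1},{"x":0,"y":0,"z":0,"wx":0,"wy":0,"wz":0,"fingers":-1}]'

```text
clock: 13.95
tool_pos: [0.4668, 0.3195, 0.0114]
eef_rot: [0.74, -0.673, 0.0, -0.001]
contact_force: [1.3, -0.1, -0.2]
opening: 0.199
```

```bash
python3 - <<'E'
from h import *
st();plan(465.5,319,8.5,-84.6,1,4)
E
```

```text
t13.95 tcp [466.8 319.5  11.4] xang -84.5 zax [ 0.002  0.001 -1.   ] open 0.199 F [ 1.3 -0.1 -0.2] q [-0.71  0.97  0.04  1.88 -0.12  0.29 -2.04]
n=1 step 3.2mm 0.2deg
{"x": 0.0005, "y": 0.0017, "z": 0.0036, "wx": -0.0008, "wy": 0.0004, "wz": 0.0003}
```

Request:
apply_moves --series '[{"x":0.0005,"y":0.0015,"z":0.003,"wx":-0.001,"wy":0,"wz":0,"fingers":-1},{"x":0,"y":0,"z":0.001,"wx":0,"wy":0,"wz":0,"fingers":-1},{"x":0,"y":0,"z":0,"wx":0,"wy":0,"wz":0,"fingers":-0.4},{"x":0,"y":0,"z":0,"wx":0,"wy":0,"wz":0,"fingers":0.1},{"x":0,"y":0,"z":0,"wx":0,"wy":0,"wz":0,"fingers":0.1},{"x":0,"y":0,"z":-0.03,"wx":0,"wy":0,"wz":0,"fingers":0.1},{"x":0,"y":0,"z":-0.05,"wx":0,"wy":0,"wz":0,"fingers":0.1},{"x":0,"y":0,"z":-0.04,"wx":0,"wy":0,"wz":0,"fingers":0.1}]'

```text
clock: 14.95
tool_pos: [0.4648, 0.3179, 0.1049]
eef_rot: [0.74, -0.673, -0.001, 0.002]
contact_force: [0.2, 0.1, 0.3]
opening: 0.549
```

Request:
apply_moves --series '[{"x":0,"y":0.04,"z":-0.01,"wx":0,"wy":0,"wz":0,"fingers":0.1},{"x":0.03,"y":0.02,"z":0,"wx":0,"wy":0,"wz":0,"fingers":0.1},{"x":0.03,"y":0,"z":0,"wx":0,"wy":0,"wz":0,"fingers":0.1},{"x":0,"y":0,"z":0,"wx":0,"wy":0,"wz":0,"fingers":0.1}]'

```text
clock: 15.45
tool_pos: [0.4221, 0.2665, 0.1168]
eef_rot: [0.74, -0.673, -0.0, -0.002]
contact_force: [-0.5, 0.3, 0.2]
opening: 0.545
```

```bash
python3 - <<'E'
from h import *
st();im,_=snapshot("wrist");t,_=snapshot("top");st()
def show(l,n,im,lo,hi,roi,z):
    for c in blobs(im,lo,hi,roi)[:2]: print(l,n,rect(n,c,z),cv2.boundingRect(c))
for n,i,roi in [("wrist",im,(0,0,560,260)),("top",t,(140,170,210,280))]:
    show("mat",n,i,(105,120,40),(125,255,255),roi,.003)
    show("handle",n,i,(5,150,100),(20,255,255),roi,.031)
show("head","wrist",im,(0,0,170),(180,40,255),(0,0,560,200),.015)
show("cap","top",t,(65,80,10),(100,255,140),(230,190,340,240),.012)
cv2.imwrite("pics/w4.png",im[:,:,::-1])
E
```

```text
t15.45 tcp [422.1 266.5 116.8] xang -84.5 zax [ 0.003  0.004 -1.   ] open 0.545 F [-0.5  0.3  0.2] q [-0.69  0.73  0.05  2.06 -0.11  0.35 -2.02]
t15.55 tcp [422.2 269.2 116.6] xang -84.4 zax [ 0.003  0.006 -1.   ] open 0.549 F [0.2 0.6 0.2] q [-0.69  0.73  0.05  2.06 -0.11  0.35 -2.02]
mat wrist [487.3 323.9 183.5  90.4   5.5] (159, 0, 118, 226)
handle wrist [460.  318.5  87.   19.9   5.5] (206, 102, 30, 112)
mat top [526.5 323.9 176.8  91.    5.3] (160, 189, 31, 56)
handle top [475.2 316.6  50.2  15.7   2.1] (172, 225, 6, 17)
head wrist [540.5  76.1  92.4  52.6   7.1] (496, 19, 64, 128)
head wrist [539.1 326.8  71.4  15.7   5.5] (207, 0, 25, 104)
cap top [558.5 -39.7  26.9  24.7 -43.5] (284, 206, 10, 9)
```

View pics/w4.png

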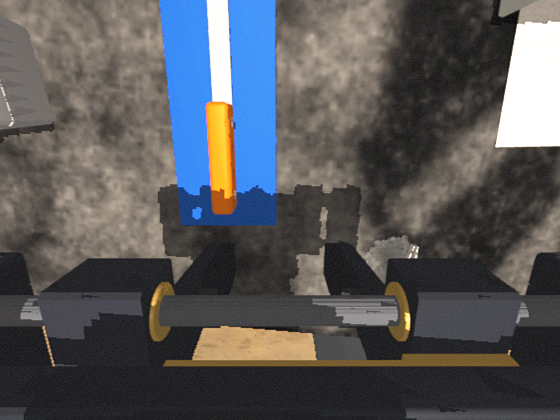

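The rake lies along the mat: both are at 5.5° yaw, it is about 3 mm off laterally and about 1 mm lengthwise. Next I will go over the cap.

```bash
python3 - <<'E'
from h import *
plan(505,-40,125,-82.7,7,3)
E
```

```text
n=7 step 45.7mm 0.2deg
{"x": 0.056, "y": -0.009, "z": -0.002, "wx": -0.0, "wy": 0.0, "wz": -0.001}
{"x": 0.056, "y": -0.009, "z": -0.002, "wx": -0.0, "wy": 0.0, "wz": -0.001}
{"x": 0.056, "y": -0.009, "z": -0.002, "wx": -0.0, "wy": 0.0, "wz": -0.001}
{"x": 0.057, "y": -0.009, "z": -0.002, "wx": -0.0, "wy": 0.0, "wz": -0.001}
{"x": 0.057, "y": -0.008, "z": -0.002, "wx": -0.0, "wy": 0.0, "wz": -0.001}
{"x": 0.057, "y": -0.008, "z": -0.002, "wx": -0.0, "wy": 0.0, "wz": -0.001}
{"x": 0.057, "y": -0.008, "z": -0.002, "wx": -0.0, "wy": 0.0, "wz": -0.001}
```

Request:
apply_moves --series '[{"x":0.056,"y":-0.009,"z":-0.002,"wx":0,"wy":0,"wz":-0.001,"fingers":0.3},{"x":0.056,"y":-0.009,"z":-0.002,"wx":0,"wy":0,"wz":-0.001,"fingers":0.3},{"x":0.056,"y":-0.009,"z":-0.002,"wx":0,"wy":0,"wz":-0.001,"fingers":0.3},{"x":0.056,"y":-0.009,"z":-0.002,"wx":0,"wy":0,"wz":-0.001,"fingers":0.3},{"x":0.056,"y":-0.008,"z":-0.002,"wx":0,"wy":0,"wz":-0.001,"fingers":0.3},{"x":0.055,"y":-0.008,"z":-0.002,"wx":0,"wy":0,"wz":-0.001,"fingers":0.3},{"x":0.03,"y":-0.006,"z":-0.002,"wx":0,"wy":0,"wz":0,"fingers":0.3},{"x":0,"y":0,"z":0,"wx":0,"wy":0,"wz":0,"fingers":0.3}]'

```text
clock: 16.55
tool_pos: [0.5117, -0.0106, 0.1241]
eef_rot: [0.753, -0.659, -0.0, -0.01]
contact_force: [0.1, 0.9, 0.8]
opening: 0.652
```

Request:
apply_moves --series '[{"x":0,"y":0,"z":0,"wx":0,"wy":0,"wz":0,"fingers":0.3}]'

```text
clock: 16.68
tool_pos: [0.5117, -0.0085, 0.1239]
eef_rot: [0.753, -0.658, -0.001, -0.011]
contact_force: [-0.5, 1.0, -0.8]
opening: 0.652
```

```bash
python3 - <<'E'
from h import *
st();im,_=snapshot("wrist");cv2.imwrite("pics/w5.png",im[:,:,::-1])
for c in blobs(im,(65,80,10),(100,255,160),(0,0,560,290),200): 
    print("cap",rect("wrist",c,.012),cv2.boundingRect(c))
E
```

```text
t16.68 tcp [511.7  -8.5 123.9] xang -82.3 zax [ 0.013  0.018 -1.   ] open 0.652 F [-0.5  1.  -0.8] q [-0.02  0.72 -0.07  2.02  0.08  0.38 -1.58]
cap [559.8 -38.1  32.6  31.5  54.4] (303, 138, 38, 38)
```

```bash
python3 - <<'E'
from h import *
plan(560,-38.5,50,-82.7,3,4)
E
```

```text
n=3 step 31.1mm 0.4deg
{"x": 0.0156, "y": -0.0178, "z": 0.0308, "wx": -0.0016, "wy": 0.0016, "wz": 0.0009}
{"x": 0.0154, "y": -0.018, "z": 0.0308, "wx": -0.0016, "wy": 0.0016, "wz": 0.0009}
{"x": 0.0152, "y": -0.0182, "z": 0.0308, "wx": -0.0016, "wy": 0.0016, "wz": 0.0009}
```

Request:
apply_moves --series '[{"x":0.0155,"y":-0.018,"z":0.03,"wx":-0.0016,"wy":0.0016,"wz":0.001,"fingers":0.3},{"x":0.0155,"y":-0.018,"z":0.03,"wx":-0.0016,"wy":0.0016,"wz":0.001,"fingers":0.3},{"x":0.0145,"y":-0.017,"z":0.03,"wx":-0.0016,"wy":0.0016,"wz":0.001,"fingers":0.3},{"x":0,"y":0,"z":0,"wx":0,"wy":0,"wz":0,"fingers":0.3},{"x":0,"y":0,"z":0,"wx":0,"wy":0,"wz":0,"fingers":0.3}]'

```text
clock: 17.35
tool_pos: [0.5593, -0.0275, 0.0508]
eef_rot: [0.755, -0.656, -0.002, -0.001]
contact_force: [-0.2, 0.7, -0.7]
opening: 0.647
```

```bash
python3 - <<'E'
from h import *
st();plan(560,-38.5,4,-82.7,3,4)
E
```

```text
t17.35 tcp [559.3 -27.5  50.8] xang -82.0 zax [-0.001  0.005 -1.   ] open 0.647 F [-0.2  0.7 -0.7] q [ 0.    0.89 -0.05  1.89  0.1   0.36 -1.56]
n=3 step 16.0mm 0.3deg
{"x": 0.0047, "y": 0.0004, "z": 0.0195, "wx": 0.0001, "wy": 0.0005, "wz": 0.0014}
{"x": 0.0046, "y": 0.0003, "z": 0.0195, "wx": 0.0001, "wy": 0.0005, "wz": 0.0014}
{"x": 0.0046, "y": 0.0003, "z": 0.0195, "wx": 0.0001, "wy": 0.0005, "wz": 0.0014}
```

Request:
apply_moves --series '[{"x":0.007,"y":0,"z":0.01,"wx":0,"wy":0,"wz":0.002,"fingers":0.3},{"x":0.007,"y":0.001,"z":0.01,"wx":0,"wy":0,"wz":0.002,"fingers":0.3},{"x":0,"y":0,"z":0.01,"wx":0,"wy":0,"wz":0,"fingers":0.3},{"x":0,"y":0,"z":0,"wx":0,"wy":0,"wz":0,"fingers":0.3}]'

```text
clock: 17.85
tool_pos: [0.5593, -0.0382, 0.0269]
eef_rot: [0.751, -0.66, -0.002, -0.002]
contact_force: [-0.1, -0.5, 0.3]
opening: 0.652
```

```bash
python3 - <<'E'
from h import *
st();plan(560,-38.5,3,-82.7,2,4)
E
```

```text
t17.85 tcp [559.3 -38.2  26.9] xang -82.7 zax [-0.001  0.006 -1.   ] open 0.652 F [-0.1 -0.5  0.3] q [ 0.02  0.93 -0.05  1.89  0.11  0.32 -1.55]
n=2 step 12.0mm 0.2deg
{"x": 0.0003, "y": -0.0004, "z": 0.015, "wx": -0.0, "wy": 0.0009, "wz": 0.0001}
{"x": 0.0003, "y": -0.0004, "z": 0.015, "wx": -0.0, "wy": 0.0009, "wz": 0.0001}
```

Request:
apply_moves --series '[{"x":0,"y":0,"z":0.015,"wx":0,"wy":0.001,"wz":0,"fingers":0.3},{"x":0,"y":0,"z":0.012,"wx":0,"wy":0.001,"wz":0,"fingers":0.3},{"x":0,"y":0,"z":0.001,"wx":0,"wy":0,"wz":0,"fingers":0.3},{"x":0,"y":0,"z":0,"wx":0,"wy":0,"wz":0,"fingers":0.3}]'

```text
clock: 18.35
tool_pos: [0.5593, -0.0377, 0.0027]
eef_rot: [0.751, -0.66, 0.0, 0.0]
contact_force: [-0.2, 0.3, -0.3]
opening: 0.65
```

```bash
python3 - <<'E'
from h import *
st()
E
```

```text
t18.35 tcp [559.3 -37.7   2.7] xang -82.6 zax [-0.    -0.001 -1.   ] open 0.650 F [-0.2  0.3 -0.3] q [ 0.    0.98 -0.03  1.89  0.11  0.27 -1.56]
```

Request:
apply_moves --series '[{"x":0,"y":0,"z":0,"wx":0,"wy":0,"wz":0,"fingers":-0.1},{"x":0,"y":0,"z":0,"wx":0,"wy":0,"wz":0,"fingers":-0.6},{"x":0,"y":0,"z":0,"wx":0,"wy":0,"wz":0,"fingers":-0.6},{"x":0,"y":0,"z":0,"wx":0,"wy":0,"wz":0,"fingers":-0.6},{"x":0,"y":0,"z":-0.01,"wx":0,"wy":0,"wz":0,"fingers":-0.6},{"x":0,"y":0,"z":-0.03,"wx":0,"wy":0,"wz":0,"fingers":-0.6},{"x":0,"y":0,"z":-0.04,"wx":0,"wy":0,"wz":0,"fingers":-0.6},{"x":0,"y":0,"z":-0.02,"wx":0,"wy":0,"wz":0,"fingers":-0.6}]' --force 15

```text
clock: 19.35
tool_pos: [0.5588, -0.0378, 0.0857]
eef_rot: [0.751, -0.66, -0.0, 0.001]
contact_force: [0.3, 0.6, -0.1]
opening: 0.383
```

```bash
python3 - <<'E'
from h import *
st();plan(478,-356,85,-82.7,8,4)
E
```

```text
t19.35 tcp [558.8 -37.8  85.7] xang -82.6 zax [-0.001 -0.001 -1.   ] open 0.383 F [ 0.3  0.6 -0.1] q [ 0.02  0.83 -0.05  1.88  0.1   0.43 -1.55]
n=8 step 41.0mm 0.0deg
{"x": 0.0477, "y": 0.0189, "z": 0.0002, "wx": 0.0, "wy": -0.0, "wz": 0.0}
{"x": 0.0477, "y": 0.0189, "z": 0.0002, "wx": 0.0, "wy": -0.0, "wz": 0.0}
{"x": 0.0477, "y": 0.0189, "z": 0.0002, "wx": 0.0, "wy": -0.0, "wz": 0.0}
{"x": 0.0477, "y": 0.0189, "z": 0.0001, "wx": 0.0, "wy": -0.0, "wz": 0.0}
{"x": 0.0477, "y": 0.0189, "z": 0.0001, "wx": 0.0, "wy": -0.0, "wz": 0.0}
{"x": 0.0477, "y": 0.0189, "z": 0.0001, "wx": 0.0, "wy": -0.0, "wz": 0.0}
{"x": 0.0477, "y": 0.0189, "z": 0.0001, "wx": 0.0, "wy": -0.0, "wz": 0.0}
{"x": 0.0477, "y": 0.0189, "z": 0.0001, "wx": 0.0, "wy": -0.0, "wz": 0.0}
```

Request:
apply_moves --series '[{"x":0.048,"y":0.019,"z":0,"wx":0,"wy":0,"wz":0,"fingers":-0.6},{"x":0.048,"y":0.019,"z":0,"wx":0,"wy":0,"wz":0,"fingers":-0.6},{"x":0.048,"y":0.019,"z":0,"wx":0,"wy":0,"wz":0,"fingers":-0.6},{"x":0.048,"y":0.019,"z":0,"wx":0,"wy":0,"wz":0,"fingers":-0.6},{"x":0.048,"y":0.019,"z":0,"wx":0,"wy":0,"wz":0,"fingers":-0.6},{"x":0.048,"y":0.019,"z":0,"wx":0,"wy":0,"wz":0,"fingers":-0.6},{"x":0.045,"y":0.018,"z":0,"wx":0,"wy":0,"wz":0,"fingers":-0.6},{"x":0.025,"y":0.01,"z":0,"wx":0,"wy":0,"wz":0,"fingers":-0.6}]'

```text
clock: 20.35
tool_pos: [0.4833, -0.3426, 0.0873]
eef_rot: [0.753, -0.658, 0.001, -0.001]
contact_force: [-0.2, 0.4, 0.7]
opening: 0.386
```

Request:
apply_moves --series '[{"x":0,"y":0,"z":0,"wx":0,"wy":0,"wz":0,"fingers":-0.6},{"x":0,"y":0,"z":0,"wx":0,"wy":0,"wz":0,"fingers":-0.6}]'

```text
clock: 20.6
tool_pos: [0.4824, -0.3434, 0.0871]
eef_rot: [0.752, -0.659, 0.001, -0.001]
contact_force: [0.0, 0.1, -0.3]
opening: 0.385
```

```bash
python3 - <<'E'
from h import *
st();im,_=snapshot("wrist");cv2.imwrite("pics/w6.png",im[:,:,::-1])
P=[]
for c in blobs(im,(65,80,10),(100,255,160),amin=200): 
    print("cap",rect("wrist",c,.015),cv2.boundingRect(c))
plan(478,-356,40,-82.7,3,4)
E
```

```text
t20.60 tcp [ 482.4 -343.4   87.1] xang -82.5 zax [ 0.002  0.001 -1.   ] open 0.385 F [ 0.   0.1 -0.3] q [ 0.63  0.86 -0.15  1.78  0.23  0.52 -1.11]
cap [ 445.1 -348.5   57.6   54.    16.2] (246, 228, 67, 65)
cap [ 539.6 -384.5   34.1   31.9  -82.5] (321, 128, 47, 45)
cap [ 529.6 -314.4   32.6   32.   -82.5] (226, 129, 45, 45)
n=3 step 16.3mm 0.1deg
{"x": 0.005, "y": 0.0025, "z": 0.0196, "wx": -0.0002, "wy": 0.0001, "wz": 0.0005}
{"x": 0.005, "y": 0.0025, "z": 0.0196, "wx": -0.0002, "wy": 0.0001, "wz": 0.0005}
{"x": 0.005, "y": 0.0025, "z": 0.0196, "wx": -0.0002, "wy": 0.0001, "wz": 0.0005}
```

View pics/w6.png

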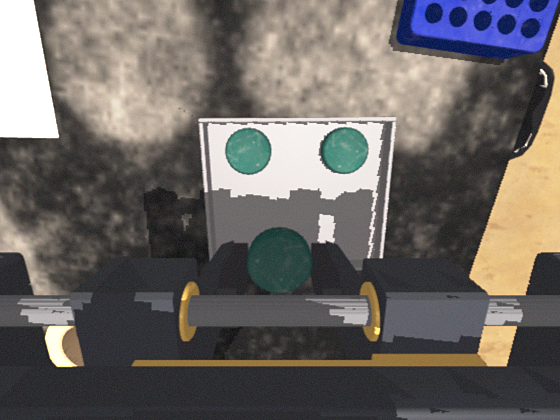

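The cap is held at pixel (280,260), level, and the tray's two caps are at (248,151) and (344,150). I will lower into the near half.

Request:
apply_moves --series '[{"x":0.007,"y":0.0025,"z":0.019,"wx":0,"wy":0,"wz":0,"fingers":-0.6},{"x":0.006,"y":0.0025,"z":0.019,"wx":0,"wy":0,"wz":0,"fingers":-0.6},{"x":0.003,"y":0.001,"z":0.019,"wx":0,"wy":0,"wz":0,"fingers":-0.6},{"x":0,"y":0,"z":0.01,"wx":0,"wy":0,"wz":0,"fingers":-0.6},{"x":0,"y":0,"z":0,"wx":0,"wy":0,"wz":0,"fingers":-0.6}]'

```text
clock: 21.28
tool_pos: [0.4799, -0.3538, 0.0283]
eef_rot: [0.754, -0.657, -0.001, -0.001]
contact_force: [-0.2, -0.5, -0.6]
opening: 0.382
```

```bash
python3 - <<'E'
from h import *
st();plan(479,-356.5,6.5,-82.7,2,4)
E
```

```text
t21.27 tcp [ 479.9 -353.8   28.3] xang -82.2 zax [ 0.     0.004 -1.   ] open 0.382 F [-0.2 -0.5 -0.6] q [ 0.63  0.96 -0.13  1.78  0.26  0.42 -1.11]
n=2 step 11.0mm 0.3deg
{"x": 0.0017, "y": 0.0008, "z": 0.0136, "wx": -0.0001, "wy": 0.0006, "wz": 0.0015}
{"x": 0.0017, "y": 0.0008, "z": 0.0136, "wx": -0.0001, "wy": 0.0006, "wz": 0.0015}
```

Request:
apply_moves --series '[{"x":0.002,"y":0.001,"z":0.013,"wx":0,"wy":0.001,"wz":0.001,"fingers":-0.6},{"x":0.001,"y":0.001,"z":0.011,"wx":0,"wy":0,"wz":0.001,"fingers":-0.6},{"x":0,"y":0,"z":0.002,"wx":0,"wy":0,"wz":0,"fingers":-0.6},{"x":0,"y":0,"z":0,"wx":0,"wy":0,"wz":0,"fingers":-0.6}]'

```text
clock: 21.78
tool_pos: [0.4792, -0.3566, 0.0066]
eef_rot: [0.752, -0.66, 0.001, -0.001]
contact_force: [0.2, -0.4, -0.6]
opening: 0.387
```

```bash
python3 - <<'E'
from h import *
st()
E
```

```text
t21.77 tcp [ 479.2 -356.6    6.6] xang -82.5 zax [ 0.002 -0.    -1.   ] open 0.387 F [ 0.2 -0.4 -0.6] q [ 0.63  0.99 -0.12  1.78  0.26  0.38 -1.12]
```

Release with the fingers about 55 mm apart, then go up and back.

Request:
apply_moves --series '[{"x":0,"y":0,"z":0.001,"wx":0,"wy":0,"wz":0,"fingers":-0.6},{"x":0,"y":0,"z":0,"wx":0,"wy":0,"wz":0,"fingers":0.1},{"x":0,"y":0,"z":0,"wx":0,"wy":0,"wz":0,"fingers":0.25},{"x":0,"y":0,"z":0,"wx":0,"wy":0,"wz":0,"fingers":0.25},{"x":0,"y":0,"z":-0.01,"wx":0,"wy":0,"wz":0,"fingers":0.25},{"x":0,"y":0,"z":-0.04,"wx":0,"wy":0,"wz":0,"fingers":0.25},{"x":0,"y":0,"z":-0.06,"wx":0,"wy":0,"wz":0,"fingers":0.25},{"x":0,"y":0,"z":-0.06,"wx":0,"wy":0,"wz":0,"fingers":0.25}]'

```text
clock: 22.78
tool_pos: [0.4773, -0.3554, 0.144]
eef_rot: [0.752, -0.659, -0.002, -0.0]
contact_force: [1.0, 0.2, 0.4]
opening: 0.626
```

Request:
apply_moves --series '[{"x":0.05,"y":0.05,"z":-0.02,"wx":0,"wy":0,"wz":0,"fingers":0.25},{"x":0.05,"y":0.05,"z":0,"wx":0,"wy":0,"wz":0,"fingers":0.25},{"x":0.05,"y":0.05,"z":0,"wx":0,"wy":0,"wz":0,"fingers":0.25},{"x":0.05,"y":0.05,"z":0,"wx":0,"wy":0,"wz":0,"fingers":0.25},{"x":0,"y":0,"z":0,"wx":0,"wy":0,"wz":0,"fingers":0.25},{"x":0,"y":0,"z":0,"wx":0,"wy":0,"wz":0,"fingers":0.25}]'

```text
clock: 23.52
tool_pos: [0.3401, -0.5415, 0.1688]
eef_rot: [0.753, -0.658, 0.005, -0.0]
contact_force: [0.2, -0.5, -0.5]
opening: 0.625
```

```bash
python3 - <<'E'
from h import *
st();t,_=snapshot("top");s,_=snapshot("side")
def show(l,n,im,lo,hi,roi,z):
    for c in blobs(im,lo,hi,roi)[:3]: print(l,n,rect(n,c,z),cv2.boundingRect(c))
show("tray caps","top",t,(65,60,10),(100,255,130),(360,200,420,260),.015)
show("mat","top",t,(105,150,60),(125,255,255),(140,170,210,280),.003)
show("handle","top",t,(5,150,100),(20,255,255),(140,170,210,280),.031)
show("petri","top",t,(15,40,120),(40,255,255),(360,140,405,190),.012)
t0=np.load("pics/top0.npz")["im"];show("timer0","top",t0,(0,0,215),(180,40,255),(236,150,266,170),.117);show("timer1","top",t,(0,0,215),(180,40,255),(236,150,266,170),.117)
a=cv2.resize(t[140:270,150:440],None,fx=2.7,fy=2.7,interpolation=cv2.INTER_CUBIC);b=cv2.resize(s[140:370,200:400],None,fx=1.2,fy=1.2)
o=np.zeros((a.shape[0]+b.shape[0],a.shape[1],3),np.uint8);o[:a.shape[0]]=a;o[a.shape[0]:,:b.shape[1]]=b
cv2.imwrite("pics/f.png",o[:,:,::-1]);print(o.shape)
E
```

```text
t23.52 tcp [ 340.1 -541.5  168.8] xang -82.3 zax [ 0.008 -0.006 -1.   ] open 0.625 F [ 0.2 -0.5 -0.5] q [ 1.07  0.79 -0.25  1.59  0.25  0.78 -0.71]
tray caps top [ 528.7 -312.8   31.6   28.4  -88.4] (370, 217, 11, 10)
tray caps top [ 538.5 -383.6   31.6   28.4    0.9] (393, 214, 10, 11)
tray caps top [ 479.4 -356.2   28.5   28.3  -88.4] (384, 233, 10, 10)
mat top [505.  321.5 219.6  89.8   5.4] (160, 189, 32, 70)
handle top [458.3 315.3  85.1  17.6   5.7] (172, 225, 7, 28)
petri top [ 699.3 -332.5   89.5   88.9    1.1] (368, 154, 29, 29)
timer0 top [696.3  78.7  67.4  22.6 -82.4] (240, 157, 23, 10)
timer1 top [696.3  78.7  67.4  22.6 -82.4] (240, 157, 23, 10)
(627, 783, 3)
```

View pics/f.png

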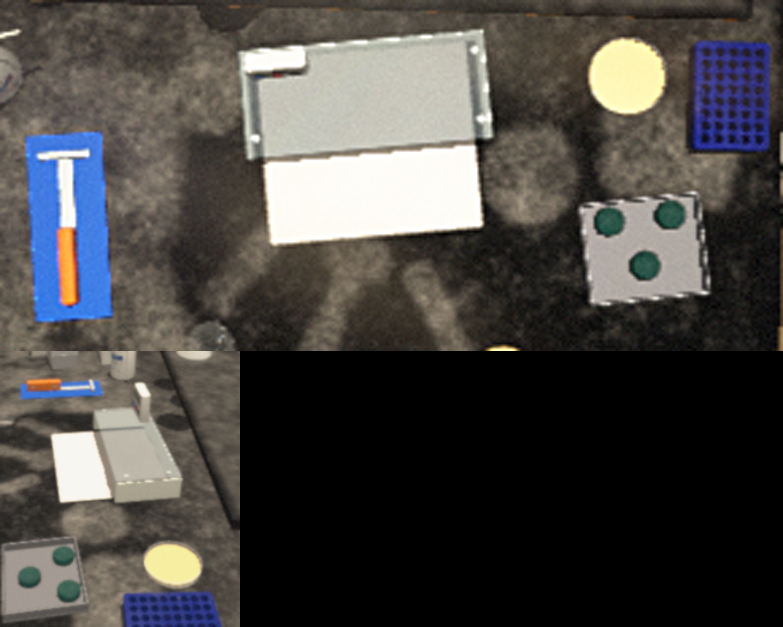

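The final view shows the rake mid-mat at (68,228), the third cap flat in the tray at (645,265), and the timer and petri dish unmoved.

```bash
python3 -c "
from plant import *
print(finish_job())"
```

```text
the job is handed in; nothing more can be done
None
```

The job is handed in and finished as asked, at about 23.5 s on the clock against the 61 s limit. I hooked the rake behind the cap and dragged it out in front, with only the rake going under the riser. The rake then went back on its mat, and I picked the cap up and set it in the tray.

Last checks, from the top and side cameras with the arm clear:
- **Rake:** its middle is within about 3 mm of the mat's centre, and its yaw is 5.5–5.7° against the mat's 5.4°.
- **Cap:** it lies flat in the tray's empty near half, at (479, −356) mm, with both fixed caps still in place.
- **Timer and petri dish:** both show the same image positions as at the start.
- **Forces:** the wrist force readings I took stayed below about 2 N.

No check failed, but two things disagreed slightly. The wrist and top cameras differed by 2–3 mm on the mat and rake, and by 14 mm in one reading taken while the arm was still settling, which I discarded. The top view also put the rake head about 7 mm nearer than the arm's own position did, so I inserted the rake a little deeper and confirmed by eye that the head was behind the cap.

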